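# Index the mitre saw table to the next stop and clamp it

### The arm

A 7-joint arm with a two-finger parallel gripper is mounted at the origin on the work surface. World frame = base frame: x ahead of the robot, y to its left, z up, the work surface at z = 0. Lengths are in m, angles in rad, forces in N, time in s.
With the tool pointing down it reaches from about 0.4 to 0.85 m from the base axis. Payload 6.9 kg.
Tool frame: the origin (TCP) lies midway between the tips of the shut fingers; the grasp point (between the pads) lies 19 mm behind it (hold_point_z is the distance from the TCP to the grasp point, in m); z points along the fingers, y is the direction in which the jaws open and shut (so a half turn about z gives the same grasp; the last joint's range is limited). The gripper opens to 85 mm and grips with 20 to 120 N. Pads are 22 mm wide; open, the fingers measure 114 mm over their backs; the gripper's body (76 mm by 85 mm) begins 54 mm behind the grasp point. The pads swing forward as they close: fully open they stand 13 mm farther back than shut.
Start: joints at [1.264, 0.507, -0.238, 1.5, 0.126, 1.149, -0.155], TCP at [0.251, -0.573, 0.206] pointing down, gripper open.
Joint ranges: [-3.08, 3.08], [-0.24, 2.05], [-1.43, 1.35], [0, 2.5], [-1.52, 4.66], [0.17, 1.96], [-2.89, 2.89]. Speed limits (rad/s): [2.39, 2.39, 3.14, 3.14, 3.14, 3.14, 3.14].

### API

Orientations are given as a unit quaternion [w, x, y, z].
In Python, from station import * gives the robot as it stands.
- The arm moves only by the shell command python3 -m pendant 'ROWS' [FORCE]. ROWS is JSON, a list of rows, each a list of 3 entries, a list of its own where there are three numbers: the turn, a rotation vector about the tool's x, y, z in rad, then the shift along the tool's x, y, z in mm, then the opening, from -1 (shut) to 1 (fully open). A call has 1 to 20 rows; each row shifts and turns the commanded pose from where the row before left it, along the tool's axes as they then stand; what a row does not reach is not made up. A row lasts 1/12 s, in which the tool goes at most 41.7 mm and 7.16 degrees, less where a joint would pass 70% of its speed; a pose out of reach is approached as far as the arm can. A call is refused whole if a number of a shift passes 41.7 or a number of a turn 0.125, either way. A call with a gripper value outside its range is refused whole. The fingers move at their own pace and stop on an object; FORCE is the grip in N (left out, the last holds). Time passes only in rows, so rows that do not move let the fingers close. It gives the time, the measured TCP pose, the force and the opening at its end, in the units of the state.
- sense(): the state, without advancing time (a new reading comes with each control period).
- grab_frame(name): name is "scene" or "top"; returns a dict with "frame" (420x560x3 uint8, red, green, blue), "fx", "fy", "cx", "cy" (pixels), "R" (3x3) and "t" (3): a world point X has camera coordinates R X + t. Camera axes: x right, y down, z forward; pixel columns grow to the right and rows downward; lengths in m; the calibration is good to about 2 mm. A picture is of the moment at which its call begins. There is no depth.
- hand_in(): hands the job in, once; it reports no verdict.
The state is a dict: "time_s": time; "joint_positions": joint angles; "joint_velocities": joint speeds; "joint_torque": joint torques, N m; "eef_pos": TCP position; "ee_rot": TCP orientation; "force": force on the tool from outside, world axes, zero at the start; "moment": the same for the moment, N m; "grip_width": finger opening in m.
Only numpy, scipy, OpenCV 4.12 (cv2) and the standard library are available. Lean on these libraries where they do the work, as an engineer would, in place of code of your own. Each camera call takes 0.05 s, during which the arm holds its last target.

### The job

Set the mitre saw for the next cut: swing its red-knobbed clamp lever fully in to free the saw table, turn the table by its black front handle exactly one stop to the left (the handle end moves left as seen by someone standing at the handle, the robot's side) until it clicks in, then swing the clamp lever fully back out to clamp it there. Leave the moulding, the try square and the tape measure where they lie.

Things in the scene. Friction and masses are not known exactly. Their poses are not given: they have to be found in the camera images.
- saw: Mitre saw: grey base fixed to the bench, 540 mm wide, with a round aluminium table (250 mm, upper face 75 mm up) and two upright fence plates. Origin under the table's axis, on the work surface; -x to its front (robot's side), +y to the left of a person in front. The raised saw head turns with the table: 170 to 440 mm up, its front 80 mm from the axis.
- table_axis (a point): Point on the vertical axis about which the saw table turns, 75 mm above the work surface, at the centre of the round aluminium table. Does not move; axes as saw.
- turntable (a joint): Turn of the table, rad: 0 = handle straight to the front (-x of the saw), grows as the handle swings left (clockwise from above). Sprung notch stops every 0.262 (15 degrees) from -0.785 to 0.785; it begins in the stop at -0.262 or 0. Past halfway it drops into the next stop when let go. Lever free: about 5 N at the handle passes a stop; clamped: locked, do not force it. Long black ticks mark the stops, a red line the pointer.
- grip (a point): Middle of the black rubber front handle, a level round bar 34 mm thick and 106 mm long that points straight out from the table axis, 278 mm from that axis and 58 mm above the work surface. Turns with the table. Its own x axis runs along the bar towards the table axis; z up. Free space of 35 mm below it and on both sides.
- clamp (a joint): Turn of the clamp lever about its vertical pivot, rad. 0 = clamped: it points to the right of the front handle and 30 degrees outwards, against its stop (it begins within 0.3 of it). 1.22 = free: swung in towards the round table, against its stop. Grows anticlockwise from above. Stiff: it stays where it is left; about 4 N at the knob moves it, a little more when clamping.
- knob (a point): Middle of the red knob at the tip of the clamp lever: upright, round, 22 mm thick, from 80 to 131 mm above the work surface, this point at 111 mm. The flat lever bar (13 mm wide, upper face 89 mm up) runs from it to the pivot 80 mm away. Moves with the lever and the table.
- lever_pivot (a point): Point on the vertical pivot axis of the clamp lever, at the height of knob, over the grey housing on the table's neck, 200 mm from the table axis towards the handle. The lever hub below it is 34 mm across, its top 96 mm above the work surface. Moves with the table.
- moulding_mid (a point): Bystander: wooden picture-frame moulding, 220 x 32 x 22 mm, lying flat along its own x axis on the work surface; point at its centre.
- square_mid (a point): Bystander: try square lying flat; dark wooden stock 110 x 22 x 18 mm along its own x, steel blade 30 mm wide reaching 161 mm to its own +y; point at the centre of the stock.
- tape_mid (a point): Bystander: grey tape measure, 68 x 66 x 36 mm, lying flat; point at its centre.

How it is judged:
On the way, in this order (a step that is already met when the one before it is completed fails the run):
1. the clamp lever is swung in and the table is free (value of joint clamp above 1 rad), for 0.2 s.
2. with the lever free, the table rests in the next stop to the left of the one it started in (((value of joint turntable between -0.03 and 0.03 rad and distance of grip from where it was at the start of the episode above 0.03 m) or (value of joint turntable between 0.232 and 0.292 rad and distance of grip from where it was at the start of the episode between 0.05 and 0.095 m)) and value of joint clamp above 0.8 rad), for 0.3 s.
At the end, for the whole second after the job is handed in: The table stands one stop (15 degrees) left of where it began, within 1.7 degrees: at 0 if it began at -0.262, at 0.262 if it began at 0; the clamp lever is within 0.15 rad of clamped; both are at rest; moulding, try square and tape lie within 30 mm of their start (((value of joint turntable between -0.03 and 0.03 rad and distance of grip from where it was at the start of the episode above 0.03 m) or (value of joint turntable between 0.232 and 0.292 rad and distance of grip from where it was at the start of the episode between 0.05 and 0.095 m)) and value of joint clamp below 0.15 rad and velocity of joint turntable between -0.05 and 0.05 rad/s and velocity of joint clamp between -0.05 and 0.05 rad/s); the robot touches nothing.
It fails at once if the moulding is pushed more than 30 mm (distance of moulding_mid from where it was at the start of the episode above 0.03 m).
It fails at once if the try square is pushed more than 30 mm (distance of square_mid from where it was at the start of the episode above 0.03 m).
It fails at once if the tape measure is pushed more than 30 mm (distance of tape_mid from where it was at the start of the episode above 0.03 m).
It also fails if it takes over 70 s, if anything falls off the work surface, if the arm or the gripper's body presses on something with over 40 N, if the wrist force passes 120 N, or if a joint passes its speed limit or range.

## Working session

There is one attempt and no reset: what is moved stays moved. The work goes in short steps, Python scripts to look and compute and a shell command to move; the robot and the scene stay as the last step left them, time stands still between calls to the robot, and variables do not carry over. Pictures are saved under pics/ and viewed, and the job is handed in when it is done.

```bash
ls; mkdir -p pics; python3 - <<'E'
from station import *
import cv2
s=sense(); print(s['time_s'],s['eef_pos'],s['ee_rot'],s['force'],s['grip_width'])
for n in("scene","top"):
    g=grab_frame(n); cv2.imwrite(f"pics/{n}0.png",g["frame"][:,:,::-1]); print(n,g["fx"],g["fy"],g["cx"],g["cy"],g["R"],g["t"])
E
```

```text
pics
0.0 [ 0.25042628 -0.57204968  0.20491533] [-8.74479655e-04  9.78779180e-01  2.04915880e-01 -1.87940243e-04] [ 0.40372019 -0.91506633  0.23483068] 0.08541607056240182
scene 485.0092817564686 485.0092817564686 287.696819709767 213.62838493261523 [[-0.98836937 -0.15205786  0.00209508]
 [-0.12969048  0.83562811 -0.5337659 ]
 [ 0.07941259 -0.52782958 -0.84562969]] [0.52673105 0.11198389 1.42249938]
top 521.2516878252928 521.2516878252928 283.9380316312183 209.64377600559155 [[-0.08256133 -0.99657249 -0.00518688]
 [-0.97562687  0.08188569 -0.20358523]
 [ 0.20331217 -0.01174781 -0.97904349]] [0.01481574 0.52961332 1.59966835]
```

View pics/scene0.png

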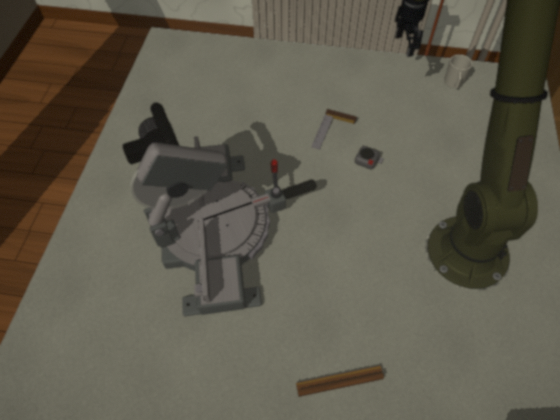

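View pics/top0.png

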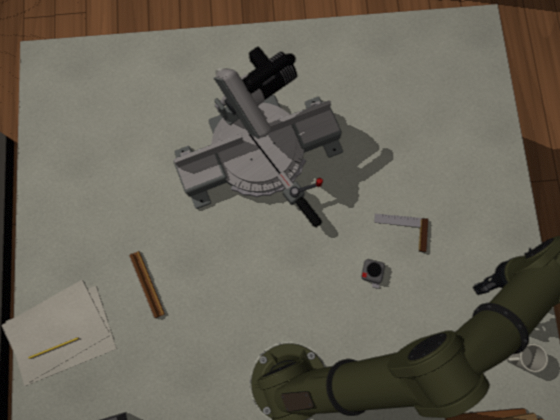

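The top view shows the saw at about (265,150), the handle tip at (318,222) and the knob at (320,182). The square is at (425,235), the tape at (374,272) and the moulding at (148,285). I'll enlarge it.

```bash
python3 - <<'E'
import cv2
a=cv2.imread("pics/top0.png")[90:240,160:360]; cv2.imwrite("pics/t0c.png",cv2.resize(a,None,fx=4,fy=4,interpolation=cv2.INTER_CUBIC))
a=cv2.imread("pics/scene0.png")[140:290,150:350]; cv2.imwrite("pics/s0c.png",cv2.resize(a,None,fx=4,fy=4,interpolation=cv2.INTER_CUBIC))
E
```

```text
(no output)
```

View pics/t0c.png

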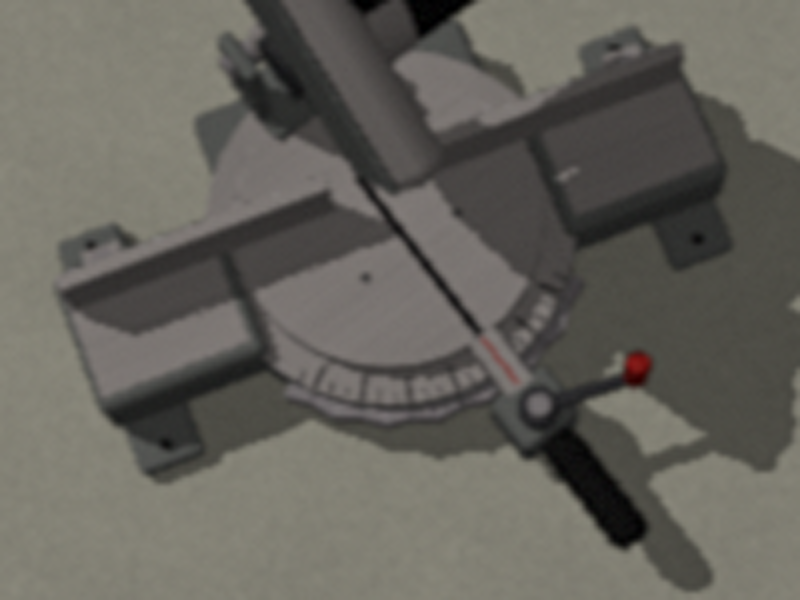

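View pics/s0c.png

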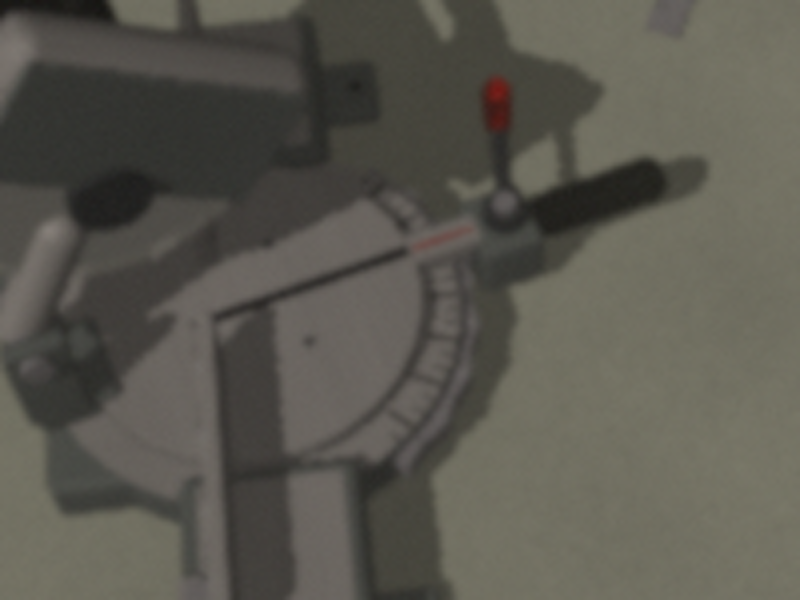

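```bash
cat > h.py <<'E'
from station import *
import numpy as np, cv2
def ray(g,u,v,z):
    R=np.array(g["R"]);t=np.array(g["t"]); c=-R.T@t
    d=R.T@np.array([(u-g["cx"])/g["fx"],(v-g["cy"])/g["fy"],1.])
    return c+d*(z-c[2])/d[2]
def proj(g,X):
    c=np.array(g["R"])@np.array(X)+np.array(g["t"]); return np.array([g["fx"]*c[0]/c[2]+g["cx"],g["fy"]*c[1]/c[2]+g["cy"]])
def tri(g1,p1,g2,p2):
    A=[]
    for g,p in((g1,p1),(g2,p2)):
        P=np.array([[g["fx"],0,g["cx"]],[0,g["fy"],g["cy"]],[0,0,1]])@np.c_[g["R"],g["t"]]; A.append(P)
    X=cv2.triangulatePoints(A[0],A[1],np.array(p1,float),np.array(p2,float)); return (X[:3]/X[3]).ravel()
T=lambda x,y:(160+x/4,90+y/4)
S=lambda x,y:(150+x/4,140+y/4)
E
python3 - <<'E'
from h import *
t=grab_frame("top"); s=grab_frame("scene")
np.set_printoptions(precision=4,suppress=True)
for n,z,a,b in [("hub",.096,T(540,403),S(503,203)),("knob",.115,T(637,368),S(497,103)),("tip",.058,T(628,533),S(655,180)),("root",.058,T(565,447),S(540,215))]:
    print(n,ray(t,*a,z),ray(s,*b,z),tri(t,a,s,b))
# pointer line, table height
print("ptr",ray(t,*T(485,340),.075),ray(t,*T(518,382),.075),ray(s,*S(412,248),.075),ray(s,*S(470,230),.075))
print("kerf",ray(t,*T(360,180),.075),ray(t,*T(478,328),.075), ray(s,*S(215,317),.075),ray(s,*S(405,250),.075))
print("base feet bolts",ray(t,*T(165,443),.01),ray(t,*T(697,238),.01),ray(t,*T(90,245),.01),ray(t,*T(613,46),.01))
print("square/tape/mould",ray(t,425,235,.018),ray(t,374,272,.018),ray(t,148,285,.02))
E
```

```text
hub [ 0.5774 -0.0681  0.096 ] [ 0.5782 -0.0631  0.096 ] [ 0.5793 -0.0683  0.0884]
knob [ 0.5942 -0.1444  0.115 ] [ 0.5951 -0.139   0.115 ] [ 0.5963 -0.1451  0.1071]
tip [ 0.476  -0.1293  0.058 ] [ 0.4724 -0.1281  0.058 ] [ 0.4743 -0.129   0.0577]
root [ 0.5492 -0.0861  0.058 ] [ 0.554  -0.0826  0.058 ] [ 0.5526 -0.0868  0.0509]
ptr [ 0.6375 -0.0298  0.075 ] [ 0.601 -0.053  0.075] [ 0.6404 -0.0276  0.075 ] [ 0.6011 -0.0498  0.075 ]
kerf [0.7794 0.0599 0.075 ] [ 0.6478 -0.025   0.075 ] [0.7688 0.0525 0.075 ] [ 0.6452 -0.0251  0.075 ]
base feet bolts [0.5906 0.2376 0.01  ] [ 0.7286 -0.2141  0.01  ] [0.7653 0.2916 0.01  ] [ 0.9049 -0.1604  0.01  ]
square/tape/mould [ 0.4159 -0.4738  0.018 ] [ 0.312 -0.297  0.018] [0.3303 0.4172 0.02  ]
```

The handle points 32° off −x and the saw's own yaw is about 17°, so the table starts in the −0.262 stop and the target is 0. The clamp is at about 0.19. I'll write a planning helper and go above the knob.

```bash
cat >> h.py <<'E'
from scipy.spatial.transform import Rotation as Ro
def cur():
    s=sense(); q=np.array(s['ee_rot']); R=Ro.from_quat(q[[1,2,3,0]]).as_matrix(); return s,np.array(s['eef_pos']),R
def plan(target,yaw=None):
    """shift in tool axes (mm) and turn (rotvec in tool axes) to reach target pos/tool-x yaw (deg), tool down"""
    s,p,R=cur(); d=R.T@(np.array(target)-p)*1000
    print("pos",p.round(4),"yaw",round(np.degrees(np.arctan2(R[1,0],R[0,0])),1),"F",np.array(s['force']).round(1),"w",round(s['grip_width'],4),"t",round(s['time_s'],2),"q",np.array(s['joint_positions']).round(2))
    print("shift mm",d.round(1))
    if yaw is not None:
        a=np.radians(yaw); Rt=np.array([[np.cos(a),np.sin(a),0],[np.sin(a),-np.cos(a),0],[0,0,-1]])
        print("turn",Ro.from_matrix(R.T@Rt).as_rotvec().round(3))
E
python3 -m pendant '[[[0,0,0],[25,-13,0],0.2],[[0,0,0],[25,-13,0],0.2],[[0,0,0],[25,-13,0],0.2],[[0,0,0],[25,-13,0],0.2],[[0,0,0],[25,-13,0],0.2],[[0,0,0],[25,-13,0],0.2],[[0,0,0],[25,-13,0],0.2],[[0,0,0],[25,-13,0],0.2],[[0,0,0],[25,-13,0],0.2],[[0,0,0],[25,-13,0],0.2],[[0,0,0],[25,-13,0],0.2],[[0,0,0],[25,-13,0],0.2],[[0,0,0],[25,-13,0],0.2],[[0,0,0],[25,-13,0],0.2],[[0,0,0],[25,-13,0],0.2],[[0,0,0],[0,0,0],0.2]]'
python3 -c "
from h import *
plan([.595,-.142,.205],103)"
```

```text
time_s: 1.53
eef_pos: [0.5199, -0.2369, 0.2058]
ee_rot: [-0.002, 0.978, 0.209, 0.002]
force: [0.5, 0.9, 0.0]
grip_width: 0.051
pos [ 0.5199 -0.2369  0.2058] yaw 24.1 F [0.5 0.9 0. ] w 0.051 t 1.53 q [ 0.6   0.43 -0.32  1.65  0.14  1.09 -0.91]
shift mm [107.3 -55.9   1.4]
turn [ 1.000e-03 -5.000e-03 -1.377e+00]
```

```bash

python3 -m pendant '[[[0,0,0],[18,-9.3,0],0.2],[[0,0,0],[18,-9.3,0],0.2],[[0,0,0],[18,-9.3,0],0.2],[[0,0,0],[18,-9.3,0],0.2],[[0,0,0],[18,-9.3,0],0.2],[[0,0,0],[17,-9.3,0],0.2],[[0,0,-0.12],[0,0,0],0.2],[[0,0,-0.12],[0,0,0],0.2],[[0,0,-0.12],[0,0,0],0.2],[[0,0,-0.12],[0,0,0],0.2],[[0,0,-0.12],[0,0,0],0.2],[[0,0,-0.12],[0,0,0],0.2],[[0,0,-0.12],[0,0,0],0.2],[[0,0,-0.12],[0,0,0],0.2],[[0,0,-0.12],[0,0,0],0.2],[[0,0,-0.12],[0,0,0],0.2],[[0,0,-0.12],[0,0,0],0.2],[[0,0,-0.06],[0,0,0],0.2],[[0,0,0],[0,0,0],0.2]]'
python3 - <<'E'
from h import *
plan([.595,-.142,.205],103)
for n in("scene","top"):
    g=grab_frame(n); f=g["frame"][:,:,::-1]
    a=f[90:240,220:420] if n=="top" else f[100:250,180:380]
    cv2.imwrite(f"pics/{n}1.png",cv2.resize(a,None,fx=4,fy=4,interpolation=cv2.INTER_CUBIC))
E
```

```text
time_s: 3.12
eef_pos: [0.5913, -0.1498, 0.2054]
ee_rot: [-0.0, 0.624, 0.782, -0.0]
force: [-0.2, 0.4, 0.1]
grip_width: 0.0509
pos [ 0.5913 -0.1498  0.2054] yaw 102.9 F [-0.2  0.4  0.1] w 0.0509 t 3.12 q [ 0.62  0.54 -0.69  1.54  0.36  1.19  0.09]
shift mm [6.8 5.3 0.4]
turn [-0.001 -0.    -0.003]
```

View pics/scene1.png

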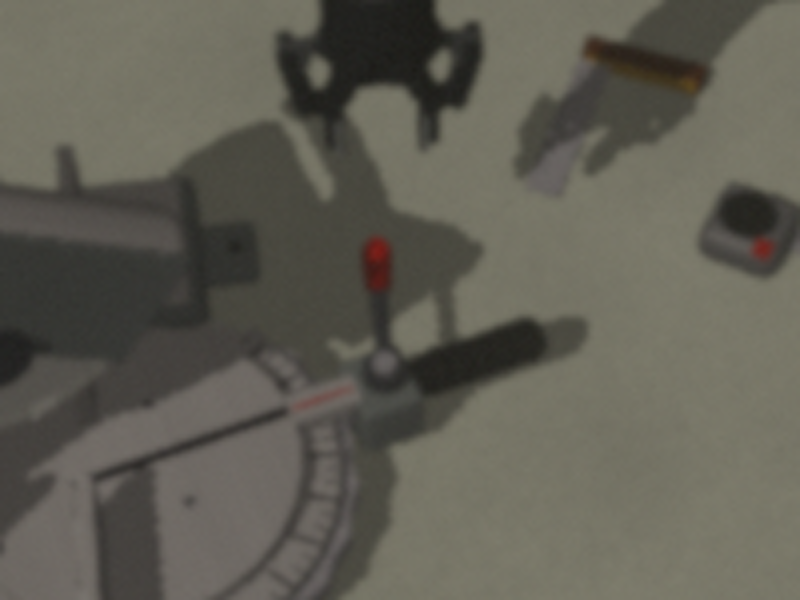

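View pics/top1.png

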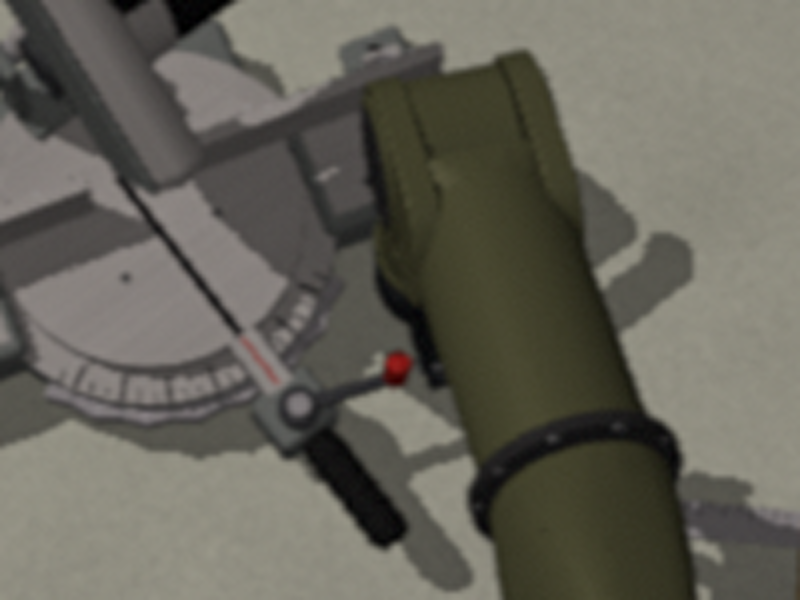

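The scene view shows the knob at (377,265), centred between the fingertips at (333,140) and (428,140). I'll correct the offset and descend.

```bash

python3 -m pendant '[[[0,0,0],[3,2.5,0],0.2],[[0,0,0],[3,2.5,0],0.2],[[0,0,0],[0,0,12],0.2],[[0,0,0],[0,0,12],0.2],[[0,0,0],[0,0,12],0.2],[[0,0,0],[0,0,12],0.2],[[0,0,0],[0,0,12],0.2],[[0,0,0],[0,0,12],0.2],[[0,0,0],[0,0,12],0.2],[[0,0,0],[0,0,12],0.2],[[0,0,0],[0,0,10],0.2],[[0,0,0],[0,0,0],0.2],[[0,0,0],[0,0,0],0.1],[[0,0,0],[0,0,0],0.1]]' 20
python3 - <<'E'
from h import *
plan([.595,-.142,.098],103)
g=grab_frame("scene"); f=g["frame"][:,:,::-1]
cv2.imwrite(f"pics/scene2.png",cv2.resize(f[100:250,180:380],None,fx=4,fy=4,interpolation=cv2.INTER_CUBIC))
E
```

```text
time_s: 4.38
eef_pos: [0.5956, -0.1424, 0.1002]
ee_rot: [0.0, 0.624, 0.781, 0.0]
force: [-1.1, 1.3, 0.2]
grip_width: 0.047
pos [ 0.5956 -0.1424  0.1002] yaw 102.7 F [-1.1  1.3  0.2] w 0.047 t 4.38 q [ 0.58  0.64 -0.64  1.67  0.45  0.97  0.  ]
shift mm [ 0.5 -0.5  2.2]
turn [ 0.001  0.    -0.005]
```

View pics/scene2.png

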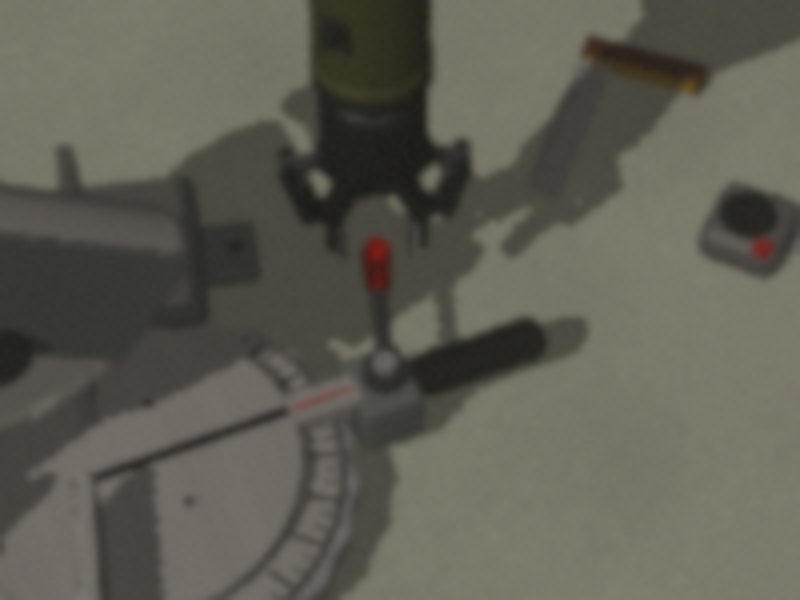

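```bash

python3 - <<'E'
from h import *
s,p,R=cur(); g=grab_frame("scene")
c=lambda X:((proj(g,X)-[180,100])*4).round(0)
for z in(.08,.131): print("knob?",z,c([.595,-.142,z]))
w=s['grip_width']/2
for sg in(1,-1):
  for dz in (0,-.005,-.01): print(sg,dz,c(p+R@[0,sg*w,dz]), c(p+R@[0,sg*(w+.007),dz]))
t=tri(grab_frame("top"),T(637,365),g,S(497,80)); print(t)
E
```

```text
knob? 0.08 [379. 288.]
knob? 0.131 [377. 246.]
1 0 [346. 273.] [337. 273.]
1 -0.005 [346. 269.] [337. 269.]
1 -0.01 [346. 265.] [337. 265.]
-1 0 [408. 270.] [418. 269.]
-1 -0.005 [408. 266.] [418. 265.]
-1 -0.01 [408. 261.] [418. 261.]
[ 0.59317439 -0.14310266  0.13619462]
```

```bash

python3 - <<'E'
from h import *
f=grab_frame("scene")["frame"][:,:,::-1]
a=cv2.resize(f[130:190,240:320],None,fx=10,fy=10,interpolation=cv2.INTER_CUBIC)
cv2.imwrite("pics/z2.png",cv2.convertScaleAbs(a,alpha=2.2))
E
```

```text
(no output)
```

View pics/z2.png

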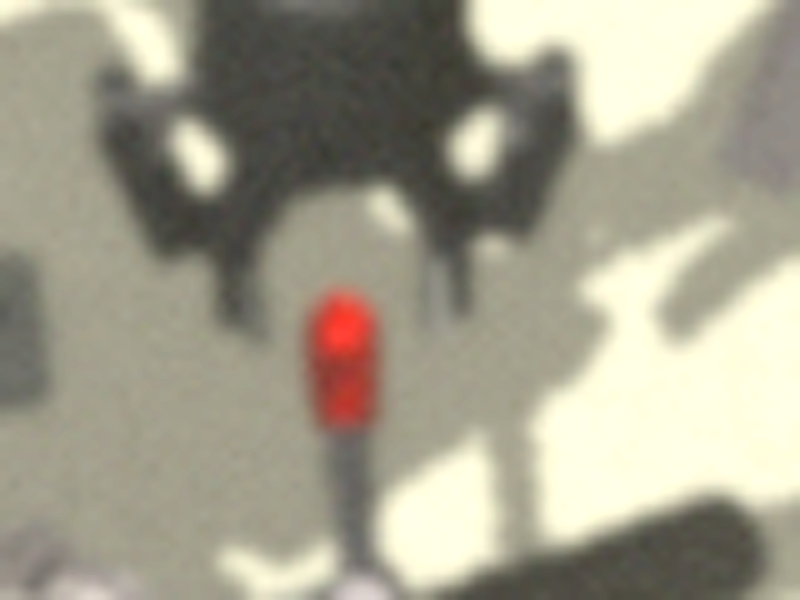

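The fingertips sit a bit high on the knob, so I'll lower 11 mm, narrow the cage to about 30 mm and swing half the arc.

```bash

python3 -m pendant '[[[0,0,0],[0,0,6],0.1],[[0,0,0],[0,0,5],0],[[0,0,0],[0,0,0],-0.3],[[0,0,0],[0,0,0],-0.3],[[0,0,0],[0,0,0],-0.3],[[0,0,0],[0,0,0],-0.3],[[0,0,-0.06],[0.1,4.8,0],-0.3],[[0,0,-0.06],[0.1,4.8,0],-0.3],[[0,0,-0.06],[0.1,4.8,0],-0.3],[[0,0,-0.06],[0.1,4.8,0],-0.3],[[0,0,-0.06],[0.1,4.8,0],-0.3],[[0,0,-0.06],[0.1,4.8,0],-0.3],[[0,0,-0.06],[0.1,4.8,0],-0.3],[[0,0,-0.06],[0.1,4.8,0],-0.3],[[0,0,0],[0,0,0],-0.3]]'
cat >> h.py <<'E'
def lev(piv,ang):
    a=np.radians(ang); return [piv[0]+.08*np.cos(a),piv[1]+.08*np.sin(a)]
PIV=(.578,-.067)
E
python3 - <<'E'
from h import *
plan(lev(PIV,-77+8*np.degrees(.06))+[.089],103+8*np.degrees(.06))
for n in("scene","top"):
    f=grab_frame(n)["frame"][:,:,::-1]
    a=f[90:240,220:420] if n=="top" else f[100:250,180:380]
    cv2.imwrite(f"pics/{n}3.png",cv2.convertScaleAbs(cv2.resize(a,None,fx=4,fy=4,interpolation=cv2.INTER_CUBIC),alpha=1.7))
E
```

```text
time_s: 5.83
eef_pos: [0.6293, -0.1262, 0.0888]
ee_rot: [-0.0, 0.42, 0.908, -0.0]
force: [-0.8, -1.2, 2.2]
grip_width: 0.0296
pos [ 0.6293 -0.1262  0.0888] yaw 130.4 F [-0.8 -1.2  2.2] w 0.0296 t 5.83 q [ 0.58  0.73 -0.75  1.6   0.55  1.04  0.37]
shift mm [-1.7 -0.5 -0.2]
turn [-0.001  0.    -0.002]
```

View pics/scene3.png

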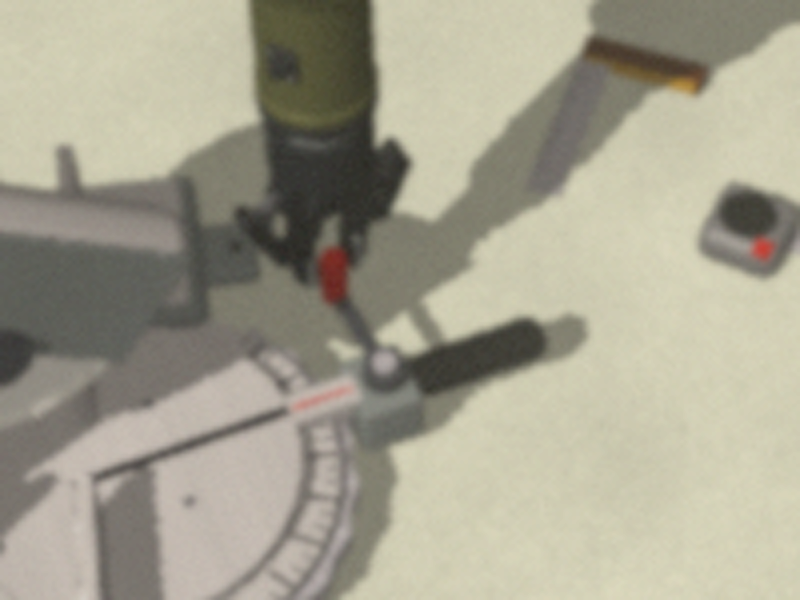

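View pics/top3.png

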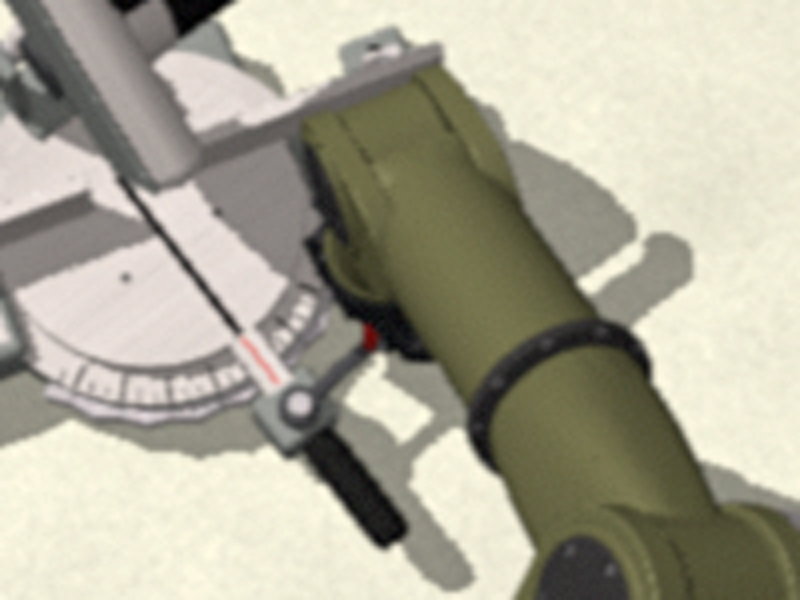

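The lever is following, with the knob at (334,275) in the scene view. I'll continue to the stop.

```bash

python3 -m pendant '[[[0,0,-0.06],[0,4.8,0],-0.3],[[0,0,-0.06],[0,4.8,0],-0.3],[[0,0,-0.06],[0,4.8,0],-0.3],[[0,0,-0.06],[0,4.8,0],-0.3],[[0,0,-0.06],[0,4.8,0],-0.3],[[0,0,-0.06],[0,4.8,0],-0.3],[[0,0,-0.06],[0,4.8,0],-0.3],[[0,0,-0.06],[0,4.8,0],-0.3],[[0,0,-0.06],[0,4.8,0],-0.3],[[0,0,0],[0,0,0],-0.3],[[0,0,0],[0,0,0],-0.3]]'
python3 - <<'E'
from h import *
plan(lev(PIV,-18)+[.089],162)
for n in("scene","top"):
    f=grab_frame(n)["frame"][:,:,::-1]
    a=f[90:240,220:420] if n=="top" else f[100:250,180:380]
    cv2.imwrite(f"pics/{n}4.png",cv2.convertScaleAbs(cv2.resize(a,None,fx=4,fy=4,interpolation=cv2.INTER_CUBIC),alpha=1.7))
E
```

```text
time_s: 6.85
eef_pos: [0.6543, -0.0913, 0.0886]
ee_rot: [-0.0, 0.165, 0.986, 0.0]
force: [-0.9, -0.9, -0.6]
grip_width: 0.0302
pos [ 0.6543 -0.0913  0.0886] yaw 161.0 F [-0.9 -0.9 -0.6] w 0.0302 t 6.85 q [ 0.57  0.79 -0.88  1.54  0.65  1.12  0.78]
shift mm [ 0.1 -0.4 -0.4]
turn [ 0.    -0.    -0.018]
```

View pics/scene4.png

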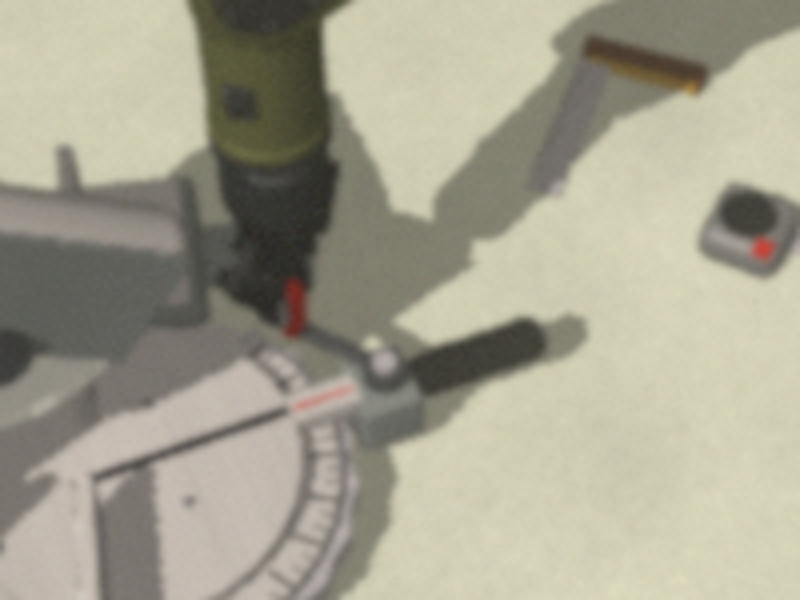

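View pics/top4.png

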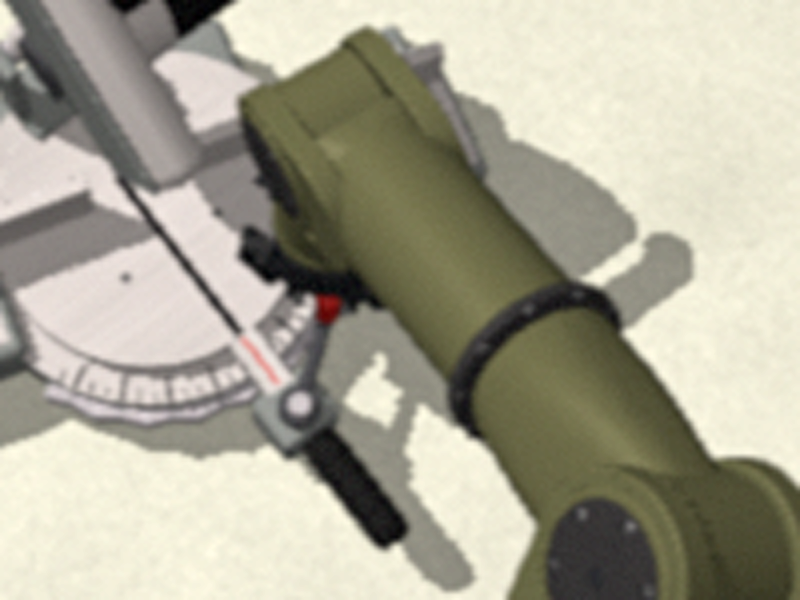

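```bash

python3 -m pendant '[[[0,0,-0.03],[0,2.5,0],-0.3],[[0,0,-0.02],[0,2,0],-0.3],[[0,0,0],[0,1.5,0],-0.3],[[0,0,0],[0,0,0],-0.3],[[0,0,0],[0,0,0],-0.3]]'
python3 - <<'E'
from h import *
plan(lev(PIV,-18)+[.089],162)
E
```

```text
time_s: 7.37
eef_pos: [0.6561, -0.0867, 0.0887]
ee_rot: [-0.0, 0.139, 0.99, -0.001]
force: [-2.7, -4.7, 1.1]
grip_width: 0.0301
pos [ 0.6561 -0.0867  0.0887] yaw 164.0 F [-2.7 -4.7  1.1] w 0.0301 t 7.37 q [ 0.57  0.8  -0.89  1.54  0.66  1.13  0.82]
shift mm [ 0.5 -5.4 -0.3]
turn [-0.002 -0.     0.034]
```

A resistance of 5 N appeared, so the lever is at its stop. I'll back off, open, lift and look.

```bash

python3 -m pendant '[[[0,0,0],[0,-4,0],0],[[0,0,0],[0,0,0],0.2],[[0,0,0],[0,0,0],0.2],[[0,0,0],[0,0,0],0.2],[[0,0,0],[0,0,-13],0.2],[[0,0,0],[0,0,-13],0.2],[[0,0,0],[0,0,-13],0.2],[[0,0,0],[0,0,-13],0.2],[[0,0,0],[0,0,-13],0.2],[[0,0,0],[0,0,-13],0.2],[[0,0,0],[25,20,0],0.2],[[0,0,0],[25,20,0],0.2],[[0,0,0],[25,20,0],0.2],[[0,0,0],[25,20,0],0.2],[[0,0,0],[25,20,0],0.2],[[0,0,0],[0,0,0],0.2]]'
python3 - <<'E'
from h import *
plan([.51,-.109,.17],212)
for n in("scene","top"):
    f=grab_frame(n)["frame"][:,:,::-1]
    a=f[90:240,220:420] if n=="top" else f[100:250,180:380]
    cv2.imwrite(f"pics/{n}5.png",cv2.convertScaleAbs(cv2.resize(a,None,fx=4,fy=4,interpolation=cv2.INTER_CUBIC),alpha=1.7))
E
```

```text
time_s: 8.7
eef_pos: [0.5591, 0.0479, 0.169]
ee_rot: [0.0, 0.135, 0.991, 0.001]
force: [0.5, 1.1, 0.1]
grip_width: 0.0516
pos [0.5591 0.0479 0.169 ] yaw 164.5 F [0.5 1.1 0.1] w 0.0516 t 8.7 q [ 0.48  0.58 -0.98  1.72  0.53  1.13  0.63]
shift mm [   5.5 -164.3   -1.4]
turn [ 0.002  0.001 -0.828]
```

View pics/scene5.png

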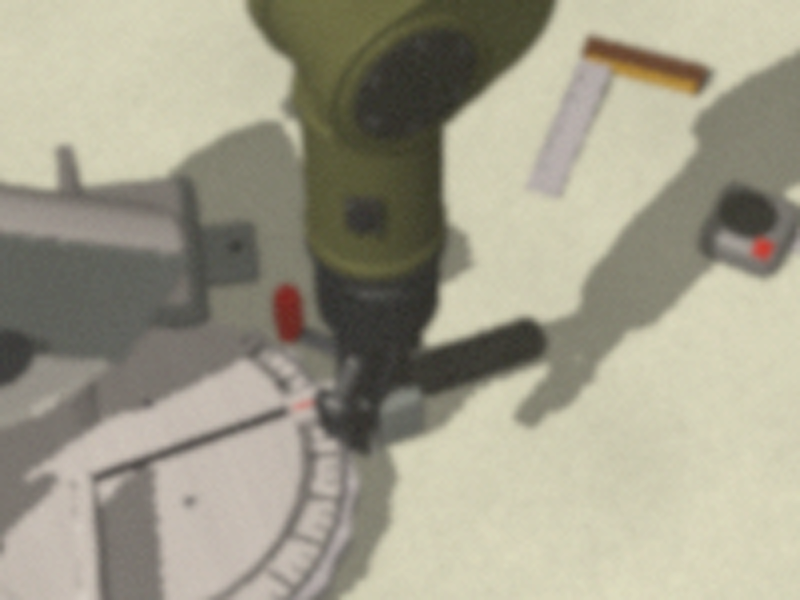

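View pics/top5.png

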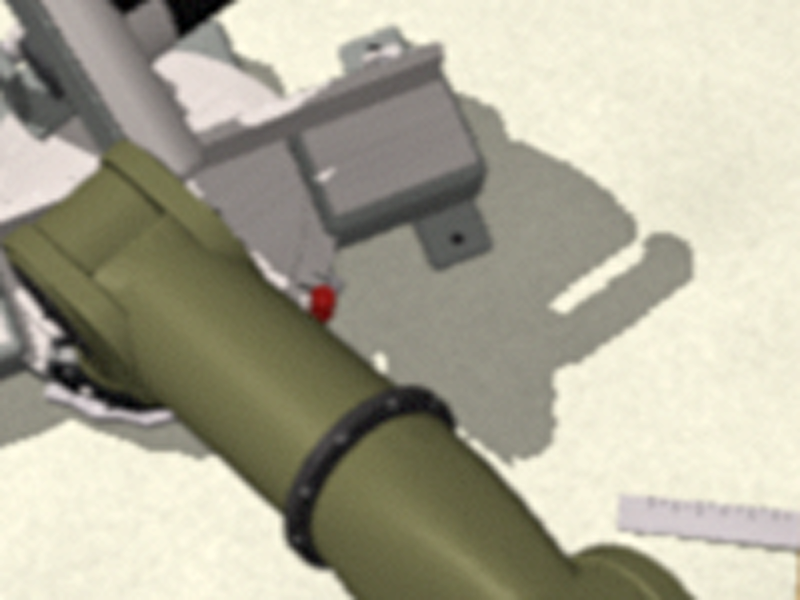

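I moved +y instead of −y. There was no contact, but the arm came nearer the head than I wanted. I'll go back to the handle side and check the knob angle.

```bash

python3 -m pendant '[[[0,0,0],[10,-16,0],0.2],[[0,0,0],[10,-16,0],0.2],[[0,0,0],[0,-22,0],0.2],[[0,0,0],[0,-22,0],0.2],[[0,0,0],[0,-22,0],0.2],[[0,0,0],[0,-22,0],0.2],[[0,0,0],[-5,-22,0],0.2],[[0,0,0],[-5,-22,0],0.2],[[0,0,-0.12],[0,0,0],0.2],[[0,0,-0.12],[0,0,0],0.2],[[0,0,-0.12],[0,0,0],0.2],[[0,0,-0.12],[0,0,0],0.2],[[0,0,-0.12],[0,0,0],0.2],[[0,0,-0.12],[0,0,0],0.2],[[0,0,-0.11],[0,0,0],0.2],[[0,0,0],[0,0,0],0.2]]'
python3 - <<'E'
from h import *
t,g=grab_frame("top"),grab_frame("scene")
k=tri(t,(300.5,164),g,(252,173.5)); print(k, np.degrees(np.arctan2(k[1]-PIV[1],k[0]-PIV[0])))
k=ray(g,252.3,178.4,.111);print(k, np.degrees(np.arctan2(k[1]-PIV[1],k[0]-PIV[0])))
plan([.51,-.109,.17],212)
f=g["frame"][:,:,::-1]
a=f[100:250,180:380]
cv2.imwrite(f"pics/scene6.png",cv2.convertScaleAbs(cv2.resize(a,None,fx=4,fy=4,interpolation=cv2.INTER_CUBIC),alpha=1.7))
E
```

```text
time_s: 10.13
eef_pos: [0.5082, -0.1154, 0.1667]
ee_rot: [-0.0, -0.273, 0.962, 0.0]
force: [-0.8, -0.5, -0.0]
grip_width: 0.0511
[ 0.65270079 -0.09113933  0.12788162] -17.908079071063515
[ 0.65165607 -0.0858982   0.111     ] -14.390176061620506
pos [ 0.5081 -0.1147  0.1667] yaw -148.7 F [ 0.4 -0.4 -0.5] w 0.0511 t 10.23 q [ 0.93  0.64 -1.25  1.82  0.66  1.18  1.58]
shift mm [-4.6  3.9 -3.3]
turn [ 0.001  0.    -0.013]
```

View pics/scene6.png

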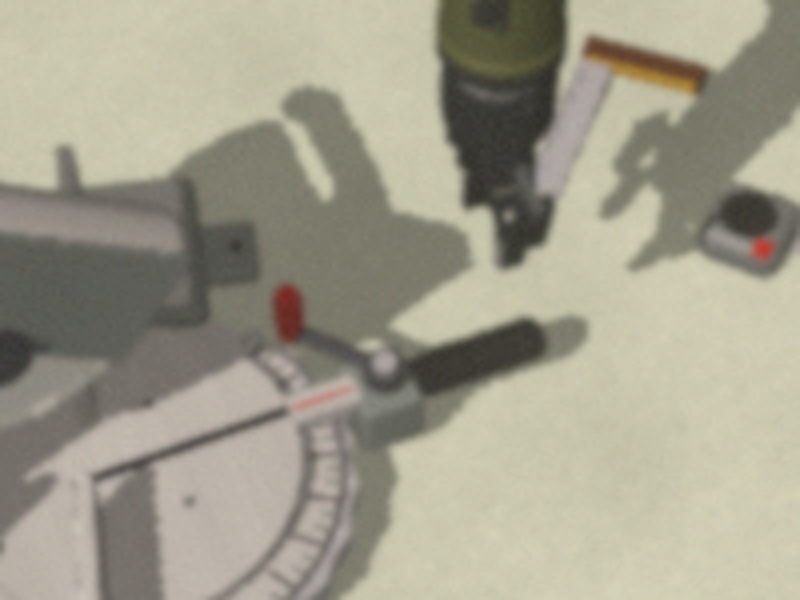

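The knob measures −18°, so the clamp is fully free at about 1.22. Now the handle: I'll descend around it with the jaws across the bar.

```bash

python3 - <<'E'
from h import *
t,g=grab_frame("top"),grab_frame("scene")
ax=np.array([.7475,.039]); a=np.radians(32); u=np.array([np.cos(a),np.sin(a)]); n=np.array([-u[1],u[0]])
for P in (ray(g,*(np.array([482,354])/4+[180,100]),.058), ray(t,*T(596,490),.058)):
    d=P[:2]-ax; print(P, d@u, d@n)
f=(t["frame"][90:240,220:420,::-1]); cv2.imwrite("pics/top6.png",cv2.convertScaleAbs(cv2.resize(f,None,fx=4,fy=4,interpolation=cv2.INTER_CUBIC),alpha=1.7))
plan([.5085,-.110,.17],212)
E
python3 -m pendant '[[[0,0,-0.013],[-3,2.5,0],0.4],[[0,0,0],[-1,2,0],0.4],[[0,0,0],[0,0,0],0.4],[[0,0,0],[0,0,0],0.4]]'
python3 - <<'E'
from h import *
plan([.5105,-.109,.17],212)
t,g=grab_frame("top"),grab_frame("scene")
f=g["frame"][:,:,::-1]
a=f[100:250,180:380]
cv2.imwrite(f"pics/scene7.png",cv2.convertScaleAbs(cv2.resize(a,None,fx=4,fy=4,interpolation=cv2.INTER_CUBIC),alpha=1.7))
E
```

```text
[ 0.51051479 -0.10896672  0.058     ] -0.27938527332907315 0.00010013365801455766
[ 0.51246786 -0.10741592  0.058     ] -0.27690717615871885 0.00038032181366106987
pos [ 0.508  -0.1144  0.1669] yaw -148.7 F [ 0.4 -0.1  0.3] w 0.0515 t 10.33 q [ 0.93  0.64 -1.25  1.82  0.66  1.18  1.58]
shift mm [-2.7  3.4 -3.1]
turn [-0.    -0.    -0.012]
time_s: 10.67
eef_pos: [0.5089, -0.1075, 0.1669]
ee_rot: [0.0, -0.278, 0.96, -0.0]
force: [-0.1, 0.3, 0.6]
grip_width: 0.0595
pos [ 0.5089 -0.1075  0.1669] yaw -147.7 F [-0.1  0.3  0.6] w 0.0595 t 10.67 q [ 0.92  0.64 -1.26  1.83  0.66  1.18  1.58]
shift mm [-0.6 -2.1 -3.1]
turn [-0.    -0.     0.006]
```

View pics/scene7.png

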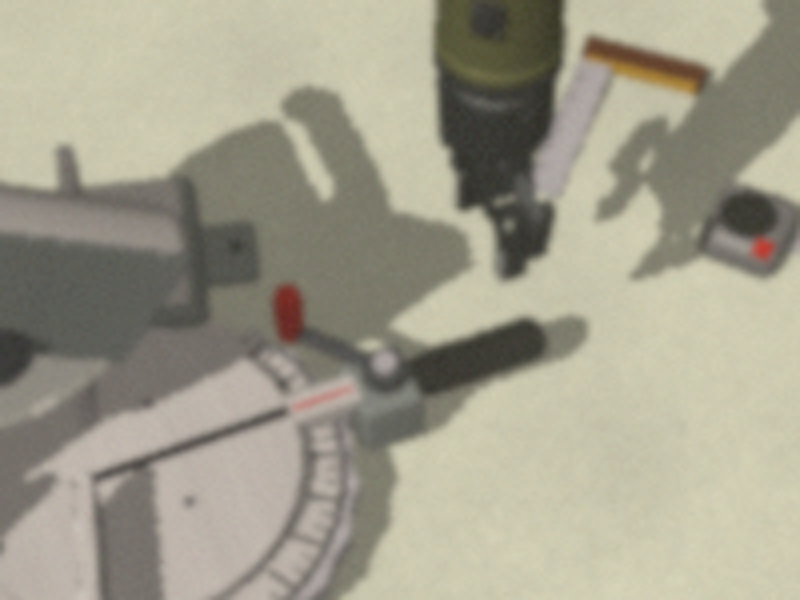

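View pics/top6.png

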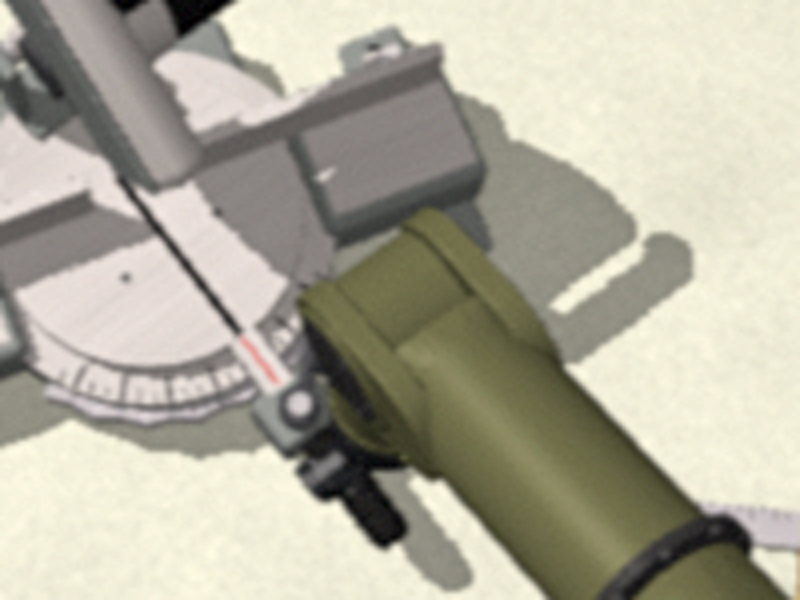

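```bash

python3 -m pendant '[[[0,0,0],[0,-2,0],0.4],[[0,0,0],[0,0,10],0.4],[[0,0,0],[0,0,12],0.4],[[0,0,0],[0,0,12],0.4],[[0,0,0],[0,0,12],0.4],[[0,0,0],[0,0,12],0.4],[[0,0,0],[0,0,12],0.4],[[0,0,0],[0,0,12],0.4],[[0,0,0],[0,0,12],0.4],[[0,0,0],[0,0,12],0.4],[[0,0,0],[0,0,12],0.4],[[0,0,0],[0,0,10],0.4],[[0,0,0],[0,0,0],0.4]]'
python3 - <<'E'
from h import *
plan([.5105,-.109,.035],212)
t,g=grab_frame("top"),grab_frame("scene")
f=g["frame"][:,:,::-1]
a=f[100:250,180:380]
cv2.imwrite(f"pics/scene8.png",cv2.convertScaleAbs(cv2.resize(a,None,fx=4,fy=4,interpolation=cv2.INTER_CUBIC),alpha=1.7))
E
```

```text
time_s: 11.85
eef_pos: [0.5088, -0.1097, 0.0367]
ee_rot: [-0.001, -0.278, 0.96, 0.001]
force: [-0.5, -0.5, 0.9]
grip_width: 0.06
pos [ 0.5088 -0.1097  0.0367] yaw -147.7 F [-0.5 -0.5  0.9] w 0.06 t 11.85 q [ 0.82  0.79 -1.1   1.98  0.88  0.96  1.41]
shift mm [-1.8 -0.4  1.7]
turn [ 0.002 -0.002  0.006]
```

View pics/scene8.png

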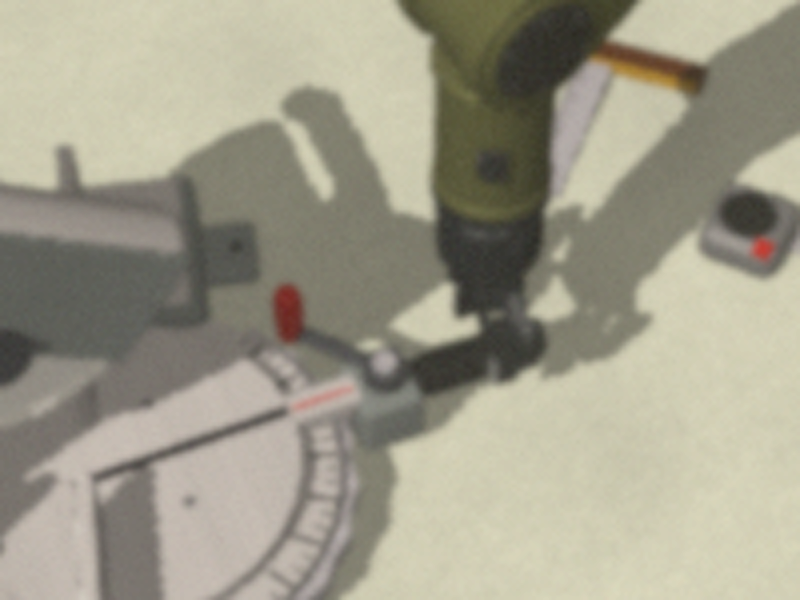

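```bash

python3 -m pendant '[[[0,0,0],[0,0,0],-0.06],[[0,0,0],[0,0,0],-0.06],[[0,0,0],[0,0,0],-0.06],[[0,0,0.0175],[0,5,0],-0.06],[[0,0,0.0175],[0,5,0],-0.06],[[0,0,0.0175],[0,5,0],-0.06],[[0,0,0.0175],[0,5,0],-0.06],[[0,0,0.0175],[0,5,0],-0.06],[[0,0,0.0175],[0,5,0],-0.06],[[0,0,0.0175],[0,5,0],-0.06],[[0,0,0.0175],[0,5,0],-0.06],[[0,0,0],[0,0,0],-0.06]]'
python3 - <<'E'
from h import *
plan([.7475-.281*np.cos(np.radians(17)),.039-.281*np.sin(np.radians(17)),.035],197)
t,g=grab_frame("top"),grab_frame("scene")
f=g["frame"][:,:,::-1]
a=f[100:250,180:380]
cv2.imwrite(f"pics/scene9.png",cv2.convertScaleAbs(cv2.resize(a,None,fx=4,fy=4,interpolation=cv2.INTER_CUBIC),alpha=1.7))
E
```

```text
time_s: 12.95
eef_pos: [0.4915, -0.0755, 0.0395]
ee_rot: [0.001, -0.21, 0.978, -0.001]
force: [2.0, -5.2, 1.9]
grip_width: 0.0399
pos [ 0.4915 -0.0755  0.0395] yaw -155.8 F [ 2.  -5.2  1.9] w 0.0399 t 12.95 q [ 0.76  0.74 -1.07  2.04  0.85  0.9   1.2 ]
shift mm [-1.7 34.7  4.4]
turn [-0.003  0.001  0.126]
```

View pics/scene9.png

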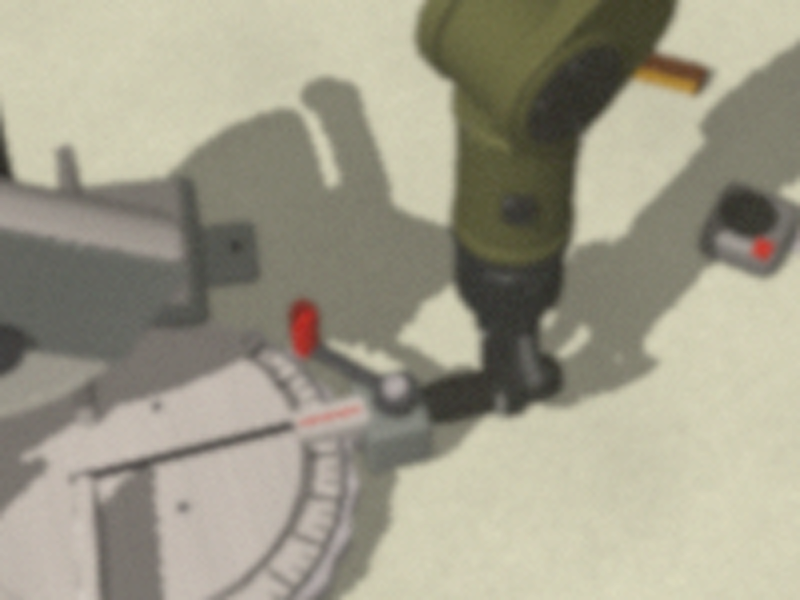

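The table is turning, with about 5 N at the handle. I'll continue to the stop.

```bash

python3 -m pendant '[[[0,0,0.018],[-0.2,5,1],-0.06],[[0,0,0.018],[-0.2,5,1],-0.06],[[0,0,0.018],[-0.2,5,1],-0.06],[[0,0,0.018],[-0.2,5,1],-0.06],[[0,0,0.018],[-0.2,5,0],-0.06],[[0,0,0.018],[-0.2,5,0],-0.06],[[0,0,0.018],[-0.2,5,0],-0.06],[[0,0,0],[0,0,0],-0.06],[[0,0,0],[0,0,0],-0.06]]'
python3 - <<'E'
from h import *
plan([.7475-.281*np.cos(np.radians(17)),.039-.281*np.sin(np.radians(17)),.035],197)
t,g=grab_frame("top"),grab_frame("scene")
f=g["frame"][:,:,::-1]
a=f[100:250,180:380]
cv2.imwrite(f"pics/scene10.png",cv2.convertScaleAbs(cv2.resize(a,None,fx=4,fy=4,interpolation=cv2.INTER_CUBIC),alpha=1.7))
f=(t["frame"][90:240,160:360,::-1]); cv2.imwrite("pics/top10.png",cv2.convertScaleAbs(cv2.resize(f,None,fx=4,fy=4,interpolation=cv2.INTER_CUBIC),alpha=1.7))
E
```

```text
time_s: 13.8
eef_pos: [0.4791, -0.041, 0.0349]
ee_rot: [-0.0, -0.149, 0.989, 0.0]
force: [-0.2, -0.5, -0.7]
grip_width: 0.0401
pos [ 0.4791 -0.041   0.0349] yaw -162.8 F [-0.2 -0.5 -0.7] w 0.0401 t 13.8 q [ 0.68  0.71 -1.03  2.08  0.84  0.85  1.02]
shift mm [ 1.  -2.  -0.1]
turn [ 0.001 -0.     0.003]
```

View pics/scene10.png

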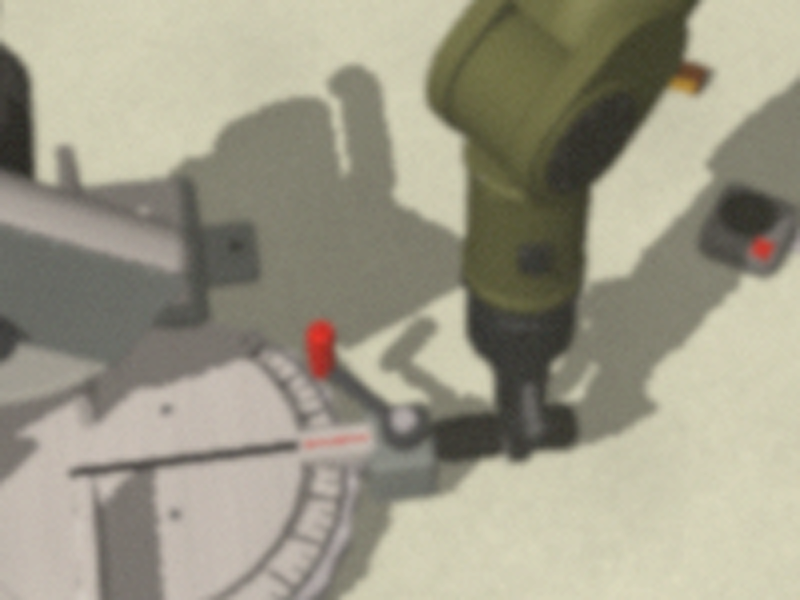

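View pics/top10.png

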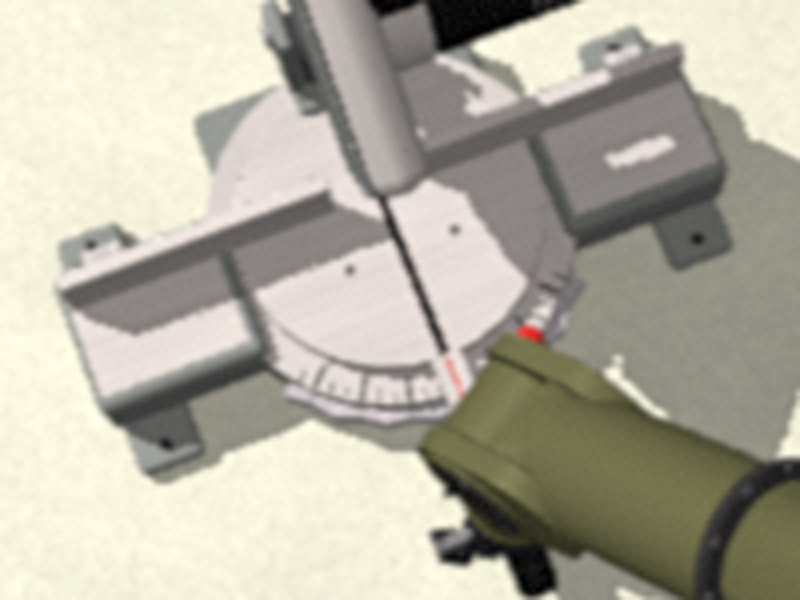

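The force has dropped to zero and the red pointer stands square to the fence, so it clicked in. I'll open, lift and look.

```bash

python3 -m pendant '[[[0,0,0],[0,-1,0],0.2],[[0,0,0],[0,-1,0],0.4],[[0,0,0],[0,0,0],0.4],[[0,0,0],[0,0,0],0.4],[[0,0,0],[0,0,-10],0.4],[[0,0,0],[0,0,-14],0.4],[[0,0,0],[0,0,-14],0.4],[[0,0,0],[0,0,-14],0.4],[[0,0,0],[0,0,-14],0.4],[[0,0,0],[0,0,-14],0.4],[[0,0,0],[0,0,-14],0.4],[[0,0,0],[0,0,-14],0.4],[[0,0,0],[0,0,-14],0.4],[[0,0,0],[0,0,-14],0.4],[[0,0,0],[0,0,0],0.4]]'
python3 - <<'E'
from h import *
plan([.6233,-.0631,.17],147)
t,g=grab_frame("top"),grab_frame("scene")
f=g["frame"][:,:,::-1]
a=f[100:250,180:380]
cv2.imwrite(f"pics/scene11.png",cv2.convertScaleAbs(cv2.resize(a,None,fx=4,fy=4,interpolation=cv2.INTER_CUBIC),alpha=1.7))
f=(t["frame"][90:240,160:360,::-1]); cv2.imwrite("pics/top11.png",cv2.convertScaleAbs(cv2.resize(f,None,fx=4,fy=4,interpolation=cv2.INTER_CUBIC),alpha=1.7))
E
```

```text
time_s: 15.15
eef_pos: [0.481, -0.0426, 0.1736]
ee_rot: [0.002, -0.149, 0.989, -0.0]
force: [0.3, 0.7, -0.1]
grip_width: 0.0595
pos [ 0.481  -0.0426  0.1736] yaw -162.9 F [ 0.3  0.7 -0.1] w 0.0595 t 15.15 q [ 0.84  0.54 -1.23  1.91  0.58  1.1   1.25]
shift mm [-129.9  -61.5    4.2]
turn [0.001 0.004 0.875]
```

View pics/scene11.png

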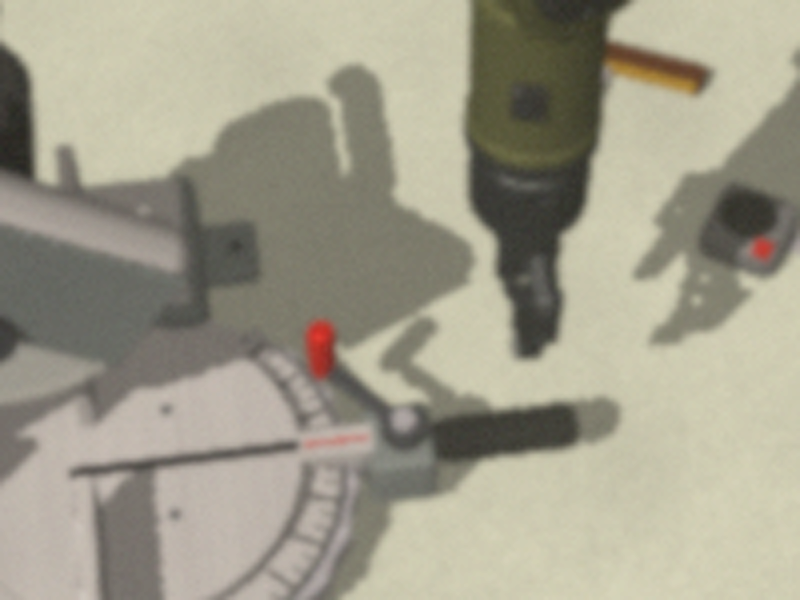

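View pics/top11.png

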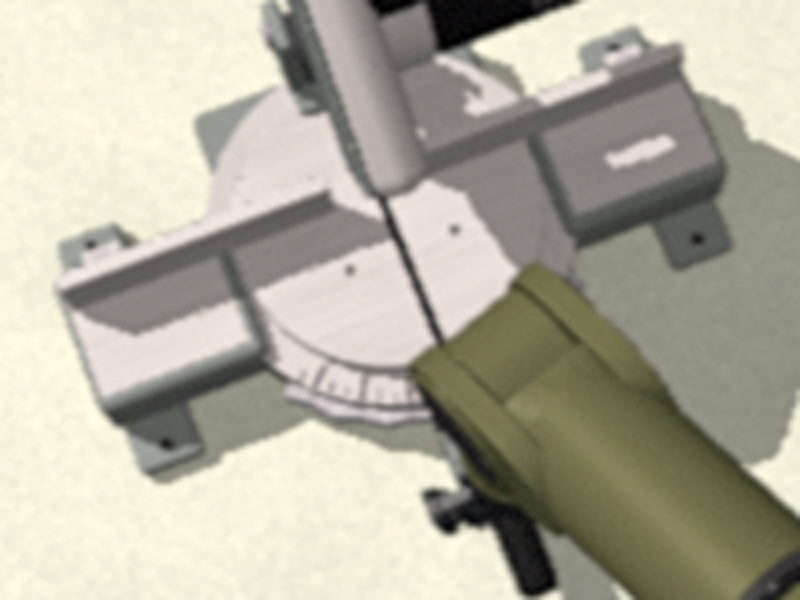

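```bash

python3 -m pendant '[[[0,0,0],[0,-15,0],0.2],[[0,0,0],[-5,-20,0],0.2],[[0,0,0],[-13,-20,0],0.2],[[0,0,0],[-16,-7,0],0.2],[[0,0,0],[-16,0,0],0.2],[[0,0,0],[-16,0,0],0.2],[[0,0,0],[-16,0,0],0.2],[[0,0,0.12],[0,0,0],0.2],[[0,0,0.12],[0,0,0],0.2],[[0,0,0.12],[0,0,0],0.2],[[0,0,0.12],[0,0,0],0.2],[[0,0,0.12],[0,0,0],0.2],[[0,0,0.12],[0,0,0],0.2],[[0,0,0.12],[0,0,0],0.2],[[0,0,0.03],[0,0,0],0.2],[[0,0,0],[0,0,0],0.2]]'
python3 - <<'E'
from h import *
t,g=grab_frame("top"),grab_frame("scene")
F=lambda x,y:(180+x/4,100+y/4)
print("hub",ray(g,*F(404,418),.096),"knob",ray(g,*F(320,350),.107),"tip",ray(g,*F(572,422),.058))
a,b=ray(g,*F(75,472),.075),ray(g,*F(296,445),.075); print("kerf yaw",np.degrees(np.arctan2(*(a-b)[1::-1])))
plan([.6233,-.0631,.17],147)
f=g["frame"][:,:,::-1]
a=f[100:250,180:380]
cv2.imwrite(f"pics/scene12.png",cv2.convertScaleAbs(cv2.resize(a,None,fx=4,fy=4,interpolation=cv2.INTER_CUBIC),alpha=1.7))
f=(t["frame"][90:240,160:360,::-1]); cv2.imwrite("pics/top12.png",cv2.convertScaleAbs(cv2.resize(f,None,fx=4,fy=4,interpolation=cv2.INTER_CUBIC),alpha=1.7))
E
```

```text
time_s: 16.58
eef_pos: [0.5759, -0.0784, 0.17]
ee_rot: [-0.001, 0.282, 0.959, -0.0]
force: [0.2, 0.5, 0.2]
grip_width: 0.0512
hub [ 0.55537527 -0.01791292  0.096     ] knob [ 0.62402657 -0.05992199  0.107     ] tip [ 0.43603925 -0.05814551  0.058     ]
kerf yaw 17.112595336233824
pos [ 0.576  -0.0784  0.1702] yaw 147.4 F [-0.4 -0.2  0.3] w 0.0509 t 16.68 q [ 0.64  0.59 -0.91  1.67  0.51  1.14  0.6 ]
shift mm [-31.5  38.4   0.1]
turn [-0.001 -0.001  0.006]
```

View pics/scene12.png

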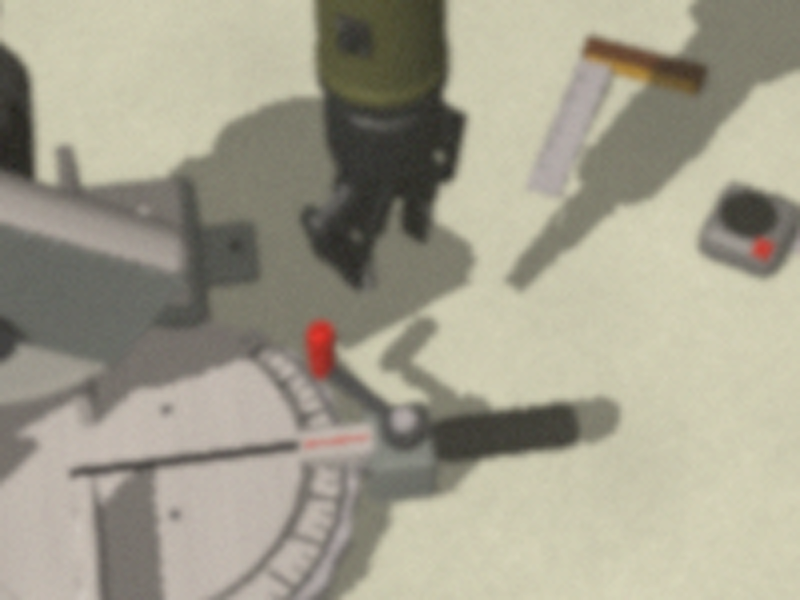

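View pics/top12.png

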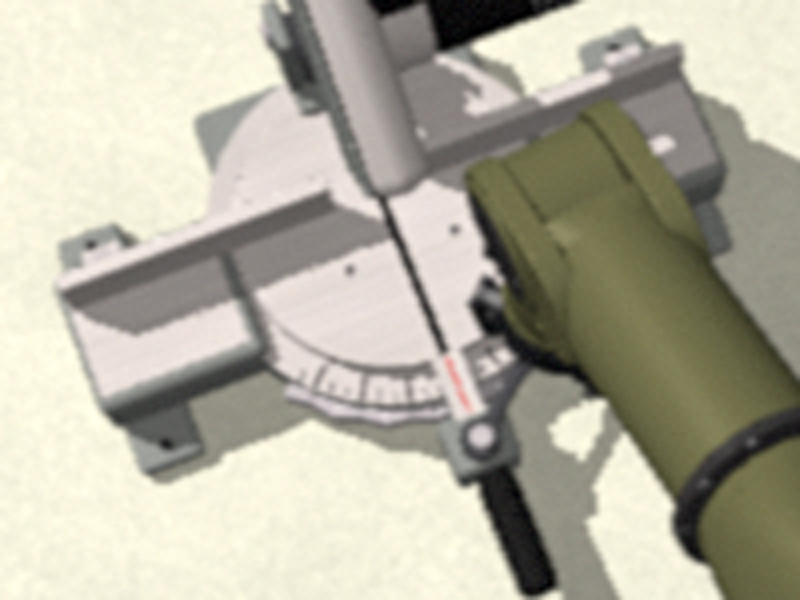

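The table reads 17.1° yaw, so it is at stop 0. To keep the wrist away from the saw head, I'll use a wider opening and stand 15 mm off the knob on the outer side.

```bash

python3 -m pendant '[[[0,0,0],[-10,0,0],0.6],[[0,0,0],[-10,5,0],0.6],[[0,0,0],[-8,9,0],0.6],[[0,0,0],[-3.5,9,0],0.6],[[0,0,0],[0,0,0],0.6],[[0,0,0],[0,0,0],0.6]]'
python3 - <<'E'
from h import *
plan([.6151,-.0757,.17],147)
t,g=grab_frame("top"),grab_frame("scene")
f=g["frame"][:,:,::-1]
a=f[100:250,180:380]
cv2.imwrite(f"pics/scene13.png",cv2.convertScaleAbs(cv2.resize(a,None,fx=4,fy=4,interpolation=cv2.INTER_CUBIC),alpha=1.7))
f=(t["frame"][90:240,160:360,::-1]); cv2.imwrite("pics/top13.png",cv2.convertScaleAbs(cv2.resize(f,None,fx=4,fy=4,interpolation=cv2.INTER_CUBIC),alpha=1.7))
E
```

```text
time_s: 17.18
eef_pos: [0.6155, -0.0754, 0.1704]
ee_rot: [-0.0, 0.281, 0.96, 0.0]
force: [-0.8, 0.1, -0.5]
grip_width: 0.0682
pos [ 0.6155 -0.0754  0.1704] yaw 147.3 F [-0.8  0.1 -0.5] w 0.0682 t 17.18 q [ 0.59  0.65 -0.89  1.56  0.53  1.19  0.6 ]
shift mm [ 0.2 -0.5  0.4]
turn [ 0.    -0.001  0.006]
```

View pics/scene13.png

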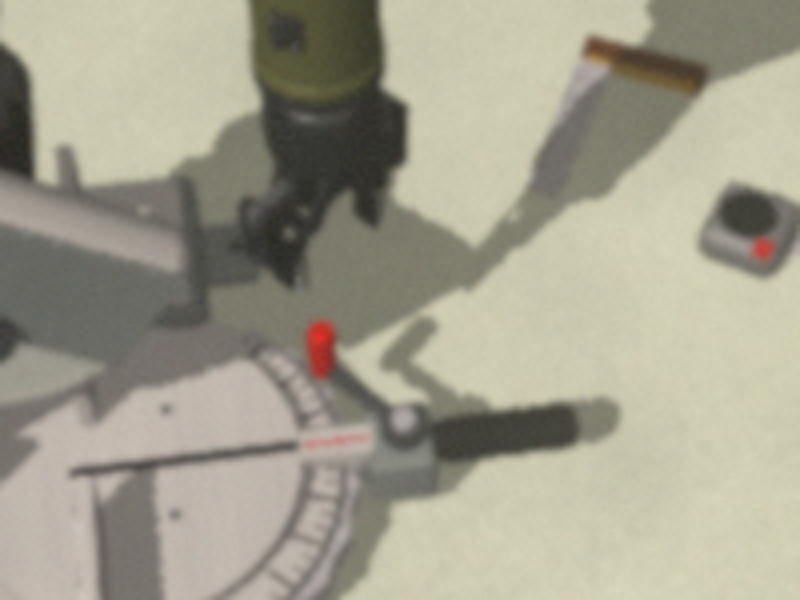

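View pics/top13.png

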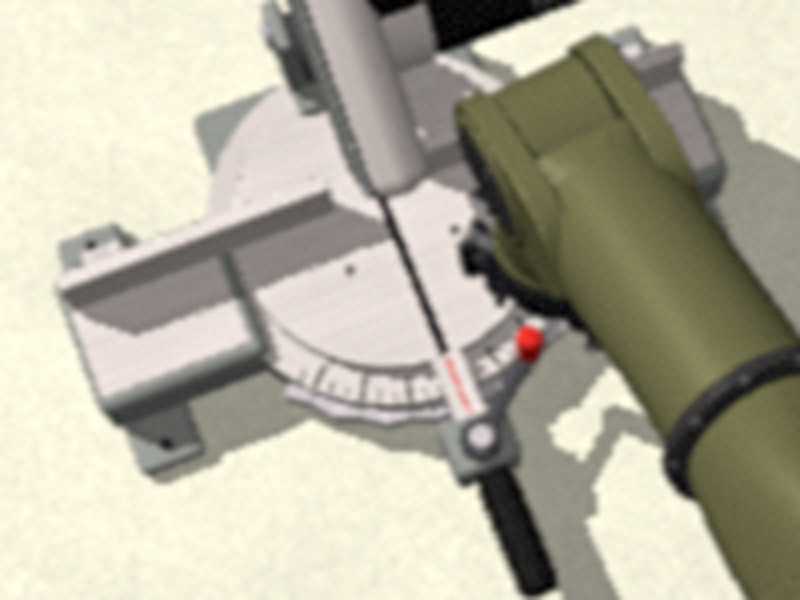

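The gap between wrist and head is about 25 mm, which is enough. I'll descend straight down.

```bash

python3 -m pendant '[[[0,0,0],[0,0,8],0.6],[[0,0,0],[0,0,10],0.6],[[0,0,0],[0,0,10],0.6],[[0,0,0],[0,0,10],0.6],[[0,0,0],[0,0,10],0.6],[[0,0,0],[0,0,10],0.6],[[0,0,0],[0,0,10],0.6],[[0,0,0],[0,0,10],0.6],[[0,0,0],[0,0,4],0.6],[[0,0,0],[0,0,0],0.6]]'
python3 - <<'E'
from h import *
plan([.6151,-.0757,.088],147)
g=grab_frame("scene")
f=g["frame"][:,:,::-1]
a=f[100:250,180:380]
cv2.imwrite(f"pics/scene14.png",cv2.convertScaleAbs(cv2.resize(a,None,fx=4,fy=4,interpolation=cv2.INTER_CUBIC),alpha=1.7))
E
```

```text
time_s: 18.12
eef_pos: [0.6147, -0.0763, 0.0874]
ee_rot: [-0.001, 0.282, 0.959, -0.0]
force: [0.7, -0.5, 1.1]
grip_width: 0.0681
pos [ 0.6147 -0.0763  0.0874] yaw 147.2 F [ 0.7 -0.5  1.1] w 0.0681 t 18.12 q [ 0.56  0.72 -0.84  1.66  0.61  1.04  0.53]
shift mm [-0.   0.7 -0.6]
turn [-0.001 -0.002  0.004]
```

View pics/scene14.png

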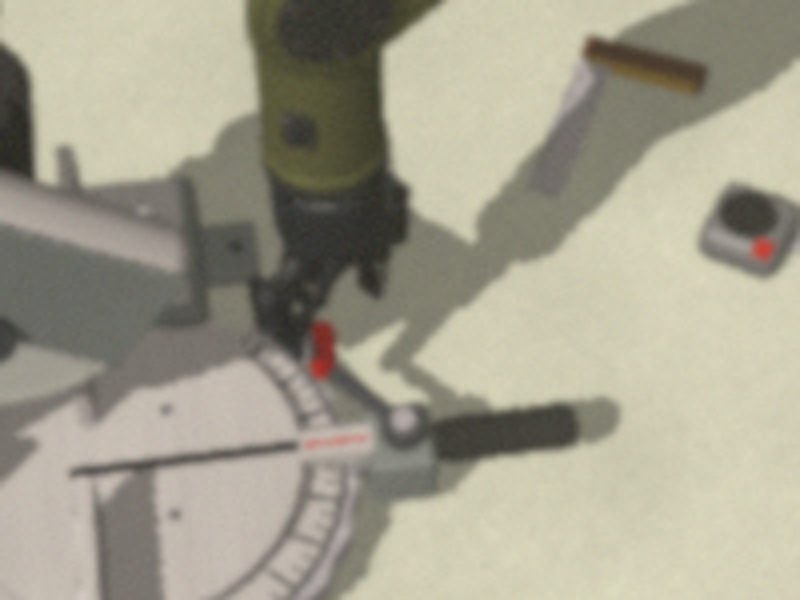

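The knob sits inside the cage. I'll close to 30 mm, which pushes it outward, and align the yaw.

```bash

python3 -m pendant '[[[0,0,0.06],[0,0,0],0.3],[[0,0,0.06],[0,0,0],0],[[0,0,0.06],[0,0,0],-0.3],[[0,0,0],[0,0,0],-0.3],[[0,0,0],[0,0,0],-0.3],[[0,0,0],[0,0,0],-0.3]]'
python3 - <<'E'
from h import *
P2=(.5557,-.019)
plan(lev(P2,-44)+[.088],136)
g=grab_frame("scene")
f=g["frame"][:,:,::-1]
a=f[100:250,180:380]
cv2.imwrite(f"pics/scene15.png",cv2.convertScaleAbs(cv2.resize(a,None,fx=4,fy=4,interpolation=cv2.INTER_CUBIC),alpha=1.7))
E
```

```text
time_s: 18.67
eef_pos: [0.6166, -0.0756, 0.0898]
ee_rot: [0.001, 0.366, 0.931, 0.001]
force: [4.0, 2.8, 3.1]
grip_width: 0.0298
pos [ 0.6166 -0.0756  0.0898] yaw 137.1 F [4.  2.8 3.1] w 0.0298 t 18.67 q [ 0.54  0.71 -0.79  1.66  0.57  1.02  0.38]
shift mm [ 3.1 -1.6  1.8]
turn [0.002 0.002 0.018]
```

View pics/scene15.png

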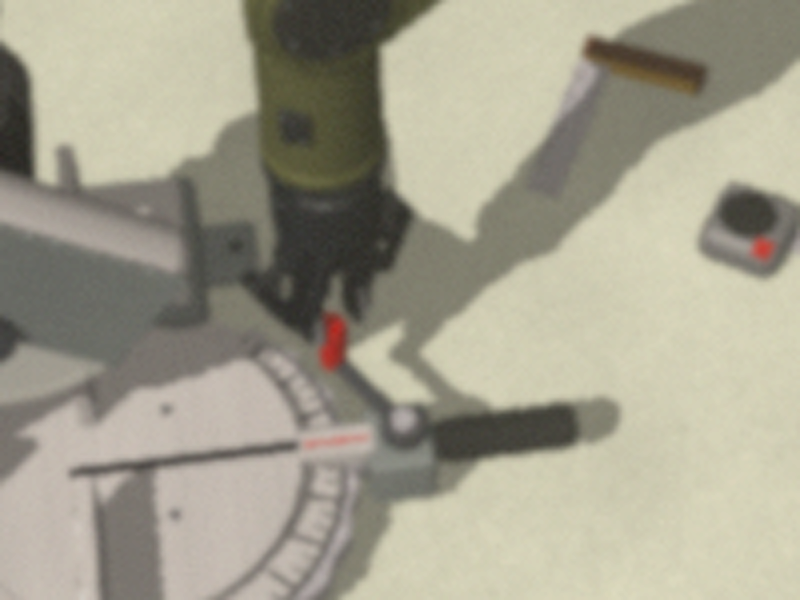

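```bash

python3 -m pendant '[[[0,0,0.02],[1,-1,1],-0.3],[[0,0,0.06],[1,-4.8,0.5],-0.3],[[0,0,0.06],[1,-4.8,0],-0.3],[[0,0,0.06],[0.1,-4.8,0],-0.3],[[0,0,0.06],[0.1,-4.8,0],-0.3],[[0,0,0.06],[0.1,-4.8,0],-0.3],[[0,0,0.06],[0.1,-4.8,0],-0.3],[[0,0,0.06],[0.1,-4.8,0],-0.3],[[0,0,0.06],[0.1,-4.8,0],-0.3],[[0,0,0.06],[0.1,-4.8,0],-0.3],[[0,0,0],[0,0,0],-0.3]]'
python3 - <<'E'
from h import *
P2=(.5557,-.019)
plan(lev(P2,-44-9*3.44)+[.088],136-31)
g=grab_frame("scene")
f=g["frame"][:,:,::-1]
a=f[100:250,180:380]
cv2.imwrite(f"pics/scene16.png",cv2.convertScaleAbs(cv2.resize(a,None,fx=4,fy=4,interpolation=cv2.INTER_CUBIC),alpha=1.7))
E
```

```text
time_s: 19.63
eef_pos: [0.5749, -0.0973, 0.0872]
ee_rot: [-0.0, 0.611, 0.792, -0.001]
force: [1.7, 1.1, 0.7]
grip_width: 0.0299
pos [ 0.5749 -0.0973  0.0872] yaw 104.7 F [1.7 1.1 0.7] w 0.0299 t 19.63 q [ 0.53  0.62 -0.65  1.77  0.46  0.91 -0.07]
shift mm [ 0.6  1.7 -0.8]
turn [-0.001  0.    -0.006]
```

View pics/scene16.png

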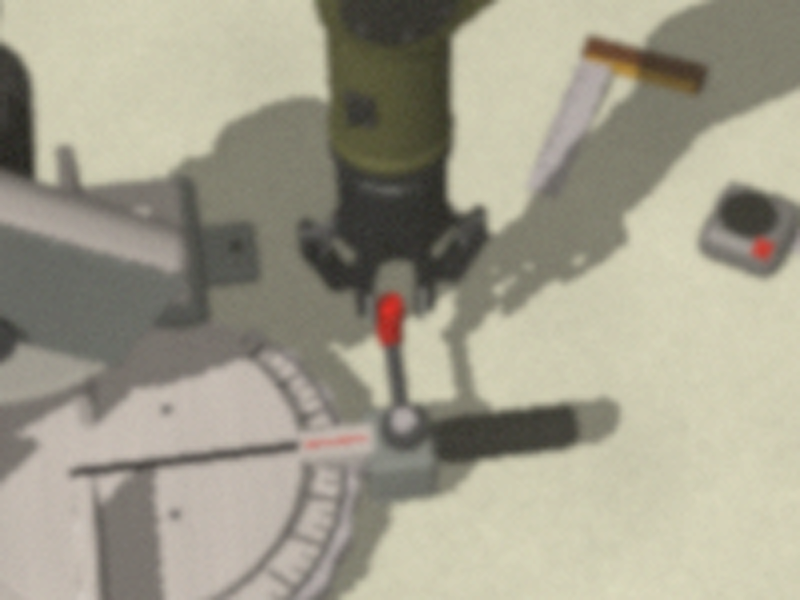

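```bash

python3 -m pendant '[[[0,0,0.06],[0.1,-4.8,0],-0.3],[[0,0,0.06],[0.1,-4.8,0],-0.3],[[0,0,0.06],[0.1,-4.8,0],-0.3],[[0,0,0.06],[0.1,-4.8,0],-0.3],[[0,0,0.06],[0.1,-4.8,0],-0.3],[[0,0,0.06],[0.1,-4.8,0],-0.3],[[0,0,0.06],[0.1,-4.8,0],-0.3],[[0,0,0.06],[0.1,-4.8,0],-0.3],[[0,0,0],[0,0,0],-0.3],[[0,0,0],[0,0,0],-0.3]]'
python3 - <<'E'
from h import *
P2=(.5557,-.019)
plan(lev(P2,-103)+[.088],77)
g=grab_frame("scene")
f=g["frame"][:,:,::-1]
a=f[100:250,180:380]
cv2.imwrite(f"pics/scene17.png",cv2.convertScaleAbs(cv2.resize(a,None,fx=4,fy=4,interpolation=cv2.INTER_CUBIC),alpha=1.7))
E
```

```text
time_s: 20.52
eef_pos: [0.5371, -0.0985, 0.0869]
ee_rot: [-0.0, 0.78, 0.626, -0.001]
force: [0.1, -0.7, 0.1]
grip_width: 0.0296
pos [ 0.5371 -0.0985  0.0869] yaw 77.5 F [ 0.1 -0.7  0.1] w 0.0296 t 20.52 q [ 0.48  0.55 -0.52  1.86  0.36  0.82 -0.45]
shift mm [ 1.6  0.2 -1.1]
turn [-0.002  0.001  0.009]
```

View pics/scene17.png

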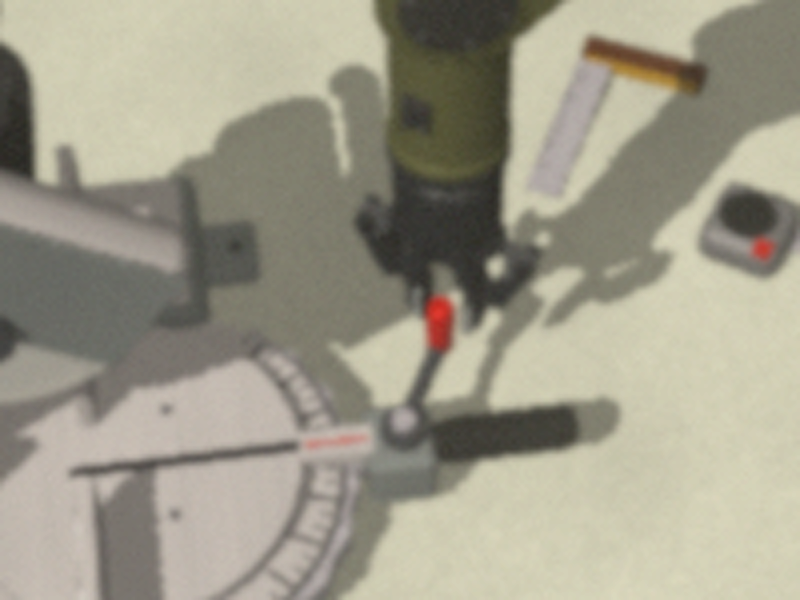

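```bash

python3 -m pendant '[[[0,0,0.02],[0,-2,0],-0.3],[[0,0,0.02],[0,-2,0],-0.3],[[0,0,0.01],[0,-1.5,0],-0.3],[[0,0,0],[0,-1,0],-0.3],[[0,0,0],[0,0,0],-0.3],[[0,0,0],[0,0,0],-0.3]]'
```

```text
time_s: 21.07
eef_pos: [0.5326, -0.0964, 0.0874]
ee_rot: [0.0, 0.796, 0.605, 0.001]
force: [5.0, -0.7, -4.5]
grip_width: 0.03
```

```bash

python3 - <<'E'
from h import *
P2=(.5557,-.019)
plan(lev(P2,-103)+[.088],77)
g=grab_frame("scene")
f=g["frame"][:,:,::-1]
a=f[100:250,180:380]
cv2.imwrite(f"pics/scene18.png",cv2.convertScaleAbs(cv2.resize(a,None,fx=4,fy=4,interpolation=cv2.INTER_CUBIC),alpha=1.7))
E
```

```text
pos [ 0.5326 -0.0964  0.0874] yaw 74.5 F [ 5.  -0.7 -4.5] w 0.03 t 21.07 q [ 0.47  0.54 -0.51  1.88  0.35  0.81 -0.49]
shift mm [ 0.8  5.1 -0.6]
turn [ 0.002 -0.001 -0.044]
```

View pics/scene18.png

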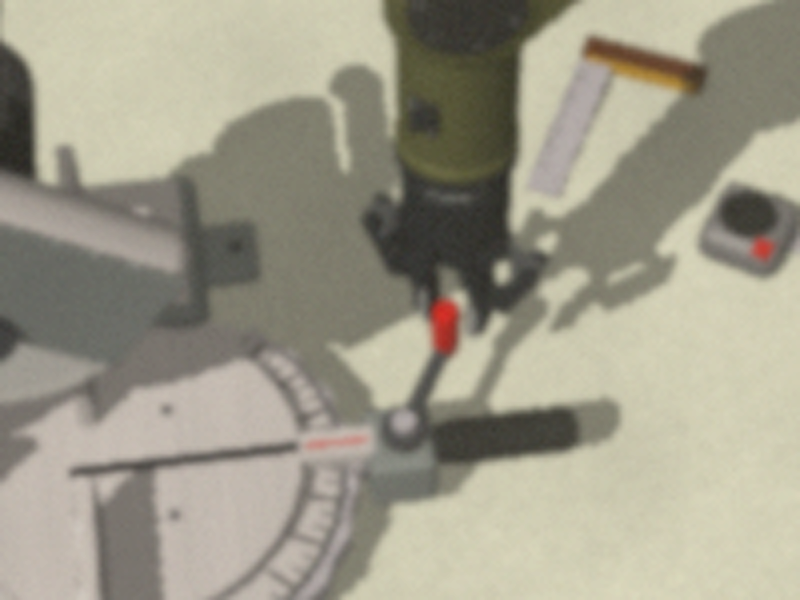

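```bash

python3 -m pendant '[[[0,0,0.01],[0,-1.5,0],-0.3],[[0,0,0.01],[0,-1.5,0],-0.3],[[0,0,0],[0,0,0],-0.3],[[0,0,0],[0,0,0],-0.3]]'
```

```text
time_s: 21.45
eef_pos: [0.5313, -0.0948, 0.0877]
ee_rot: [0.001, 0.802, 0.597, 0.002]
force: [8.8, 1.0, -4.9]
grip_width: 0.0298
```

```bash

python3 -m pendant '[[[0,0,0],[0,-1.5,0],-0.3],[[0,0,0],[0,-1.5,0],-0.3],[[0,0,0],[0,0,0],-0.3],[[0,0,0],[0,0,0],-0.3]]'
python3 - <<'E'
from h import *
g=grab_frame("scene")
f=g["frame"][:,:,::-1]
a=f[100:250,180:380]
cv2.imwrite(f"pics/scene19.png",cv2.convertScaleAbs(cv2.resize(a,None,fx=4,fy=4,interpolation=cv2.INTER_CUBIC),alpha=1.7))
F=lambda x,y:(180+x/4,100+y/4)
c=lambda X:((proj(g,X)-[180,100])*4).round(0)
for th in (-103,-97,-90): 
    for z in(.089,.131): print(th,z,c(lev((.5562,-.0195),th)+[z]))
E
```

```text
time_s: 21.78
eef_pos: [0.5297, -0.0934, 0.0881]
ee_rot: [0.001, 0.802, 0.598, 0.003]
force: [10.6, 3.3, -4.3]
grip_width: 0.0302
-103 0.089 [444. 338.]
-103 0.131 [444. 304.]
-97 0.089 [433. 335.]
-97 0.131 [433. 301.]
-90 0.089 [420. 333.]
-90 0.131 [420. 299.]
```

View pics/scene19.png

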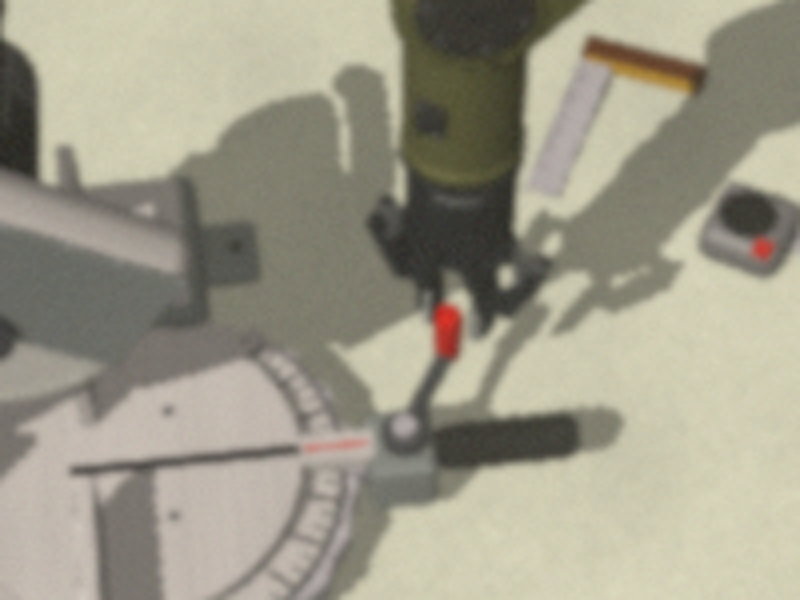

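The knob column matches 0 rad, but the handle shifted slightly under the push. I'll back off, open, lift and measure.

```bash

python3 -m pendant '[[[0,0,0],[0,3,0],-0.3],[[0,0,0],[0,3,0],-0.3],[[0,0,0],[0,2,0],-0.1],[[0,0,0],[0,0,0],0.1],[[0,0,0],[0,0,0],0.1],[[0,0,0],[0,0,-10],0.1],[[0,0,0],[0,0,-14],0.1],[[0,0,0],[0,0,-14],0.1],[[0,0,0],[0,0,-14],0.1],[[0,0,0],[0,0,-14],0.1],[[0,0,0],[0,0,-14],0.1],[[0,0,0],[0,0,-14],0.1],[[0,0,0],[-25,0,0],0.1],[[0,0,0],[-25,0,0],0.1],[[0,0,0],[-25,0,0],0.1],[[0,0,0],[-25,0,0],0.1],[[0,0,0],[-25,0,0],0.1],[[0,0,0],[-25,0,0],0.1],[[0,0,0],[0,0,0],0.1]]'
python3 - <<'E'
from h import *
plan([.4,-.4,.2])
t,g=grab_frame("top"),grab_frame("scene")
f=g["frame"][:,:,::-1]
a=f[100:250,180:380]
cv2.imwrite(f"pics/scene20.png",cv2.convertScaleAbs(cv2.resize(a,None,fx=4,fy=4,interpolation=cv2.INTER_CUBIC),alpha=1.7))
f=(t["frame"][90:240,160:360,::-1]); cv2.imwrite("pics/top20.png",cv2.convertScaleAbs(cv2.resize(f,None,fx=4,fy=4,interpolation=cv2.INTER_CUBIC),alpha=1.7))
E
```

```text
time_s: 23.42
eef_pos: [0.4879, -0.2466, 0.1815]
ee_rot: [0.001, 0.804, 0.594, -0.002]
force: [-0.3, -1.4, -0.3]
grip_width: 0.0469
pos [ 0.4879 -0.2466  0.1815] yaw 72.9 F [-0.3 -1.4 -0.3] w 0.0469 t 23.42 q [ 0.78  0.44 -0.53  1.74  0.26  1.03 -0.14]
shift mm [-172.5  -39.   -17.9]
```

View pics/scene20.png

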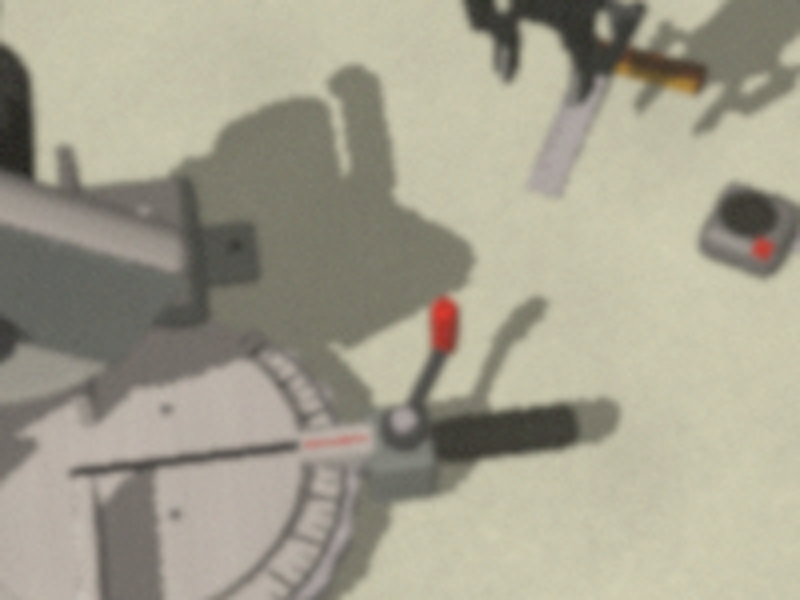

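View pics/top20.png

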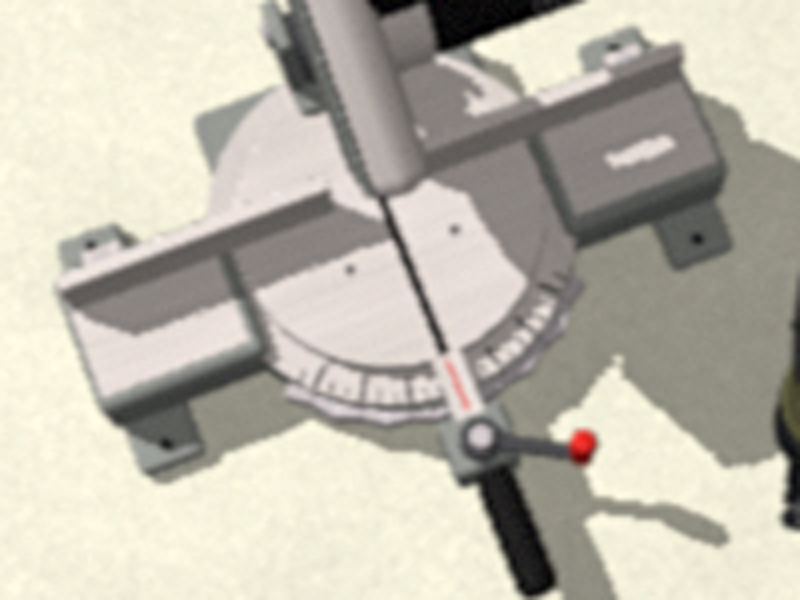

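The table sprang back, and the pointer and kerf pixels match those from before clamping. I'll measure all the angles numerically.

```bash

python3 - <<'E'
from h import *
t,g=grab_frame("top"),grab_frame("scene")
F=lambda x,y:(180+x/4,100+y/4)
h=tri(t,T(481,437),g,F(404,418)); k=tri(t,T(583,445),g,F(445,311)); print(h,k)
for hh,kk in((h,k),(ray(t,*T(481,437),.096),ray(t,*T(583,445),.122)),(ray(g,*F(404,418),.096),ray(g,*F(444,325),.107))):
    a=np.degrees(np.arctan2(kk[1]-hh[1],kk[0]-hh[0])); print("lever",a,"clamp rad",np.radians(a+103))
for a,b in((ray(g,*F(75,472),.075),ray(g,*F(300,444),.075)),(ray(t,*T(385,200),.075),ray(t,*T(443,350),.075))):
    print("kerf yaw",np.degrees(np.arctan2(*(a-b)[1::-1])))
# image diff of table region & bystanders vs start
import cv2
s0=cv2.imread("pics/scene0.png"); t0=cv2.imread("pics/top0.png")
cv2.imwrite("pics/top21.png",t["frame"][:,:,::-1])
# red-mask knob centroids, full res
d=cv2.absdiff(t0,t["frame"][:,:,::-1].copy()).max(2)
for n,(x0,x1,y0,y1) in dict(mould=(120,180,240,330),tape=(355,395,255,295),square=(370,435,205,255)).items(): print(n,d[y0:y1,x0:x1].mean(),d[y0:y1,x0:x1].max())
E
```

```text
[ 0.5553937  -0.02013914  0.09236881] [ 0.53649682 -0.09707739  0.12238431]
lever -103.799318674411 clamp rad -0.013950742641148456
lever -103.6825396267139 clamp rad -0.011912563761490672
lever -102.46521971615871 clamp rad 0.009333676727780271
kerf yaw 17.266810356001773
kerf yaw 16.00672451573168
mould 13.156296296296297 17
tape 48.876875 120
square 55.806769230769234 111
```

View pics/top21.png

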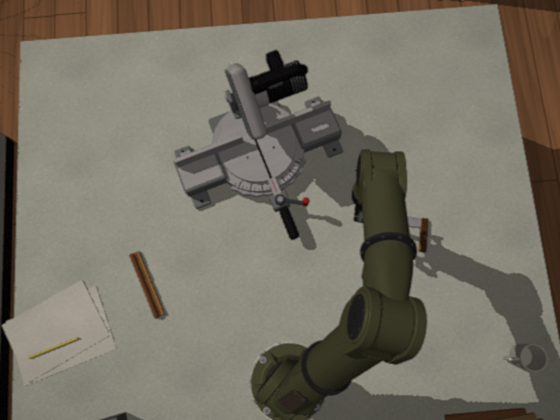

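The clamp reads within ±0.02 rad of 0, the table is in stop 0, the bystanders are in place in the scene view, and the arm is clear at z = 0.18 m. I'll hand in.

```bash
python3 -c "
from station import *
s=sense();print(s['force'],s['joint_velocities'].round(3) if hasattr(s['joint_velocities'],'round') else s['joint_velocities'])
print(hand_in())"
```

```text
[-0.62826592  0.40061368 -0.44597248] [-0.015  0.001 -0.002  0.003  0.002 -0.004  0.001]
the job is handed in; nothing more can be done
None
```

The saw is set one stop to the left and clamped there. I handed the job in at about 23.5 s with the arm clear of everything; `hand_in` gave no verdict.

- **Lever in:** I swung the clamp lever in to its stop. The knob then measured −18°, which is about 1.22 rad.
- **Table:** I turned it by the front handle from −0.262 to the stop at 0. The force at the handle dropped to zero as it clicked in.
- **Lever out:** I swung it back out to its stop, then opened and lifted away.

**Last checks**
- **Clamp:** the two cameras, separately and together, put it between −0.014 and +0.009 rad.
- **Table:** the saw's own yaw is about 17°. The saw-cut slot measured 17.3° in the scene camera but 16.0° in the top camera. They disagree by about 1.3°, more than I could resolve, but both are within the 1.7° allowed.
- **Bystanders:** the moulding's top view is unchanged from the start. The arm or its shadow covered the tape measure and part of the try square in the last top view, so I checked those two by eye in the scene view, where they lay where they started.

**What went wrong on the way**
- One free-space move went the wrong way and brought the arm nearer the saw head than I wanted. No contact force showed, and I went straight back.
- While I pressed the lever against its clamped stop at about 11 N, the table gave a few millimetres at the handle. It had sprung back when I checked after releasing.

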